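# Clear, scrape and bolt the wardrobe-top hatch

### The job

Ceiling plaster has come down on the steel hatch on top of the wardrobe. Move whatever stands on the hatch upright onto the rubber mat, then take the wooden scraper and push every plaster flake off the hatch cover into the catch tray along its front edge (never with the fingers), stand the scraper back upright on its wooden board, and only then slide both barrel bolts fully home into their keepers. Leave the other things on the ledge where they are.

Things in the scene. Friction and masses are not known exactly. Their poses are not given: they have to be found in the camera images.
- hatch: fixed dark steel hatch, white frame, 345 (x) x 410 (y) mm. Origin on the ledge surface; x points to the back, away from the robot, y left, z up; yaw up to 0.12 rad. Flat cover x -100 to 150 mm, y -175 to 175, top 50 mm above the ledge. Side rims 12 mm above the cover, x -100 to 80, inner faces at y +-164 mm. No rim in front: flakes fall off there into the catch tray.
- tray (a point): centre of the floor of the open grey catch tray in front of the cover, at hatch x -146, y 0, z 4 mm. Inside, the tray spans hatch x -191 to -100 mm and y -171 to 171 mm; front wall 35 mm, end walls 45 mm high above the ledge.
- keeper_left (a point): middle of the left bolt's keeper, on the frame at hatch x 125, y 188, z 60 mm; the keeper is 28 (x) x 24 (y) mm, top 72 mm above the ledge. The bolt's axis is at x 125, z 60 mm; its two guide staples (26 x 12 mm, at y 55 and 147 mm) reach 67 mm above the ledge. The right side is its mirror image (y negative).
- bolt_left (a joint): barrel bolt on the +y half of the hatch: 0 = fully withdrawn, 0.040 m = at its stop, fully home in the keeper (at +y). It slides along the hatch's +y, friction about 3 N, stays where it is left.
- bolt_left_knob (a point): top of the left bolt's upright round steel knob, 14 mm diameter, its top 102 mm above the ledge, clear of everything for its upper 35 mm. At hatch x = 125 mm, y = 85 mm + joint value.
- bolt_right (a joint): barrel bolt on the -y half of the hatch: 0 = fully withdrawn, 0.040 m = at its stop, fully home in the keeper (at -y). It slides along the hatch's -y, friction about 3 N, stays where it is left.
- bolt_right_knob (a point): top of the right bolt's upright round knob, as the left one. At hatch x = 125 mm, y = -85 mm - joint value.
- mat: fixed black rubber mat, 270 (x) x 150 (y) x 4 mm, to one side of the hatch (left or right); origin: centre of its underside.
- board: fixed thin wooden board, 180 (x) x 130 (y) x 4 mm, on the other side of the hatch; origin: centre of its underside.
- scraper: scraper block: a steel shoe 54 (x) x 120 (y) x 12 mm with an upright wooden grip 34 (x) x 110 (y) mm on it up to 52 mm, 0.3 kg; origin: centre of its underside. Stands upright on the board at the start; both long sides are alike.
- soap_case: blue plastic soap case, 60 (x) x 90 (y) x 43 mm high, 0.12 kg; origin: centre of its underside. If present it stands on the rear part of the hatch cover.
- spray_can: green spray can, 50 mm diameter up to 105 mm, a white cap 34 mm diameter up to 130 mm, 0.15 kg; origin: centre of its underside. If present it stands on the rear part of the hatch cover.
- lamp: white plastic battery lamp with a toggle on top, 52 (x) x 90 (y) x 44 mm high (toggle to 55 mm), 0.16 kg; origin: centre of its underside. If present it stands on the rear part of the hatch cover.
- flake0: loose flake of ceiling plaster, about 40 x 32 x 9 mm, 15 g; origin: centre of its underside. It starts flat on the hatch cover. May be absent.
- flake1: loose flake of ceiling plaster, about 38 x 30 x 9 mm, 15 g; origin: centre of its underside. It starts flat on the hatch cover. May be absent.
- flake2: loose flake of ceiling plaster, about 36 x 32 x 9 mm, 15 g; origin: centre of its underside. It starts flat on the hatch cover. May be absent.
- flake3: loose flake of ceiling plaster, about 40 x 30 x 9 mm, 15 g; origin: centre of its underside. It starts flat on the hatch cover. May be absent.
- flake4: loose flake of ceiling plaster, about 38 x 32 x 9 mm, 15 g; origin: centre of its underside. It starts flat on the hatch cover. May be absent.
- flake5: loose flake of ceiling plaster, about 36 x 30 x 9 mm, 15 g; origin: centre of its underside. It starts flat on the hatch cover. May be absent.
- mug: white ceramic mug with pens, 76 mm diameter, 90 mm high (pens to 145 mm), origin: centre of its underside. Leave alone.
- mirror: small steel mirror on a stand, 130 mm wide, 170 mm high, origin: centre of its underside. Leave alone.
- cream_jar: small jar, 68 mm diameter, 55 mm high, origin: centre of its underside. Leave alone.
- padlock: brass padlock standing upright, 24 x 50 x 74 mm, origin: centre of its underside. Leave alone.

How it is judged:
On the way, in this order (a step that is already met when the one before it is completed fails the run):
1. everything that stood on the hatch stands upright on the mat (x of soap_case in the frame of mat between -0.135 and 0.135 m and y of soap_case in the frame of mat between -0.075 and 0.075 m and z of soap_case in the frame of mat between -0.002 and 0.012 m and angle between each of soap_case, spray_can, lamp's own z axis and vertical below 0.15 rad and linear speed of each of soap_case, spray_can, lamp below 0.05 m/s and x of spray_can in the frame of mat between -0.135 and 0.135 m and y of spray_can in the frame of mat between -0.075 and 0.075 m and z of spray_can in the frame of mat between -0.002 and 0.012 m and x of lamp in the frame of mat between -0.135 and 0.135 m and y of lamp in the frame of mat between -0.075 and 0.075 m and z of lamp in the frame of mat between -0.002 and 0.012 m), for 0.2 s.
2. every plaster flake lies in the catch tray (x of flake0 in the frame of hatch between -0.196 and -0.095 m and y of flake0 in the frame of hatch between -0.175 and 0.175 m and z of flake0 in the frame of hatch between -0.005 and 0.042 m and x of flake1 in the frame of hatch between -0.196 and -0.095 m and y of flake1 in the frame of hatch between -0.175 and 0.175 m and z of flake1 in the frame of hatch between -0.005 and 0.042 m and x of flake2 in the frame of hatch between -0.196 and -0.095 m and y of flake2 in the frame of hatch between -0.175 and 0.175 m and z of flake2 in the frame of hatch between -0.005 and 0.042 m and x of flake3 in the frame of hatch between -0.196 and -0.095 m and y of flake3 in the frame of hatch between -0.175 and 0.175 m and z of flake3 in the frame of hatch between -0.005 and 0.042 m and x of flake4 in the frame of hatch between -0.196 and -0.095 m and y of flake4 in the frame of hatch between -0.175 and 0.175 m and z of flake4 in the frame of hatch between -0.005 and 0.042 m and x of flake5 in the frame of hatch between -0.196 and -0.095 m and y of flake5 in the frame of hatch between -0.175 and 0.175 m and z of flake5 in the frame of hatch between -0.005 and 0.042 m), for 0.2 s.
3. the scraper stands upright on its board, let go (x of scraper in the frame of board between -0.07 and 0.07 m and y of scraper in the frame of board between -0.05 and 0.05 m and z of scraper in the frame of board between -0.002 and 0.012 m and angle between scraper's own z axis and vertical below 0.15 rad and linear speed of scraper below 0.05 m/s and contact force between the fingers and scraper below 0.1 N), for 0.2 s.
4. both bolts are fully home (value of joint each of bolt_left, bolt_right above 0.036 m), for 0.2 s.
At the end, for the whole second after the job is handed in: All things from the hatch stand upright (0.15 rad), centred over the mat; all flakes lie in the catch tray, below 42 mm; the scraper stands upright on its board, within 70 mm (x) and 50 mm (y) of its centre; both bolts at 36 mm or more of 40 (all of step 1 and all of step 2 and all of step 4 and x of scraper in the frame of board between -0.07 and 0.07 m and y of scraper in the frame of board between -0.05 and 0.05 m and z of scraper in the frame of board between -0.002 and 0.012 m and angle between scraper's own z axis and vertical below 0.15 rad and linear speed of scraper below 0.05 m/s); the robot touches nothing.
It fails at once if the mug, mirror, jar or padlock is shifted by more than 30 mm (distance of any of mug, mirror, cream_jar, padlock from where it was at the start of the episode above 0.03 m).
It fails at once if a flake is pushed with the fingers (over 2 N) (contact force between the fingers and flake0 above 2 N or contact force between the fingers and flake1 above 2 N or contact force between the fingers and flake2 above 2 N or contact force between the fingers and flake3 above 2 N or contact force between the fingers and flake4 above 2 N or contact force between the fingers and flake5 above 2 N).
Of soap_case, spray_can, lamp only 2 to 3 are there at a start; the rules pass over those that are not, and their reading is None.
Of flake0, flake1, flake2, flake3, flake4, flake5 only 3 to 6 are there at a start; the rules pass over those that are not, and their reading is None.
At some moment in a run one of soap_case, lamp, scraper may be knocked a few centimetres aside while the robot is not near it.
It also fails if it takes over 210 s, if anything falls off the work surface, if the arm or the gripper's body presses on something with over 40 N, if the wrist force passes 120 N, or if a joint passes its speed limit or range.

### The arm

A 6-joint arm with a two-finger parallel gripper is mounted at the origin on the work surface. World frame = base frame: x ahead of the robot, y to its left, z up, the work surface at z = 0. Lengths are in m, angles in rad, forces in N, time in s.
With the tool pointing down it reaches from about 0.3 to 0.825 m from the base axis. Payload 5.4 kg.
Tool frame: the origin (TCP) lies on the front face of the gripper's body, between the roots of the fingers; the fingertips stand 88 mm ahead of it and the grasp point (between the pads) lies 69 mm ahead of it; z points along the fingers, y is the direction in which the jaws open and shut (so a half turn about z gives the same grasp; the last joint's range is limited). The gripper opens to 92 mm and grips with 3 to 60 N. Pads are 20 mm wide; open, the fingers measure 128 mm over their backs; the gripper's body (75 mm by 189 mm) begins 69 mm behind the grasp point.
Start: joints at [1, 0.158, 1.597, -0, 1.386, -0.21], TCP at [0.203, 0.538, 0.303] pointing down, gripper open.
Joint ranges: [-2.91, 2.91], [-0.94, 2.29], [0.18, 2.7], [-1.29, 4.43], [0.17, 2.64], [-3, 3]. Speed limits (rad/s): [2.57, 2.57, 3.14, 3.14, 3.14, 3.14].

### API

Orientations are given as a unit quaternion [x, y, z, w].
In Python, from workcell import r gives the robot as it stands.
- The arm moves only by the tool arm_command, never from a script. Its argument "targets" is a list of rows, each a list of 7 numbers: the shift along the tool's x, y, z in cm, then the turn, a rotation vector about the tool's x, y, z in rad, then the closure, from -1 (fully open) to 1 (shut), so that 0 is half open. A call has 1 to 8 rows; each row shifts and turns the commanded pose from where the row before left it, along the tool's axes as they then stand; what a row does not reach is not made up. A row lasts 1/12 s, in which the tool goes at most 41.7 mm and 7.16 degrees, less where a joint would pass 70% of its speed; a pose out of reach is approached as far as the arm can. A call is refused whole if a number of a shift passes 4.17 or a number of a turn 0.125, either way. A call with a gripper value outside its range is refused whole. The fingers move at their own pace and stop on an object; the grip force is fixed at half the most. Time passes only in rows, so rows that do not move let the fingers close. It gives the time, the measured TCP pose, the force and the opening at its end, in the units of the state.
- r.observe(): the state, without advancing time (a new reading comes with each control period).
- r.snapshot(name): name is "scene" or "top" or "wrist"; returns a dict with "image" (400x640x3 uint8, red, green, blue), "range_z" (400x640 float32, m along the optical axis (not along the pixel's ray), 0 where there is no reading), "fx", "fy", "cx", "cy" (pixels), "distortion" ([k1, k2, p1, p2, k3] as OpenCV has them; the pictures are not rectified), "R" (3x3) and "t" (3): a world point X has camera coordinates R X + t. Camera axes: x right, y down, z forward; pixel columns grow to the right and rows downward; lengths in m; the calibration is good to about 2 mm. A picture is of the moment at which its call begins.
- r.sign_off(): hands the job in, once; it reports no verdict.
The state is a dict: "time_s": time; "joint_pos": joint angles; "joint_velocities": joint speeds; "joint_torque": joint torques, N m; "ee_pos": TCP position; "tcp_rot": TCP orientation; "ft_force": force on the tool from outside, world axes, zero at the start; "ft_torque": the same for the moment, N m; "width": finger opening in m.
Only numpy, scipy, OpenCV 4.12 (cv2) and the standard library are available. Lean on these libraries where they do the work, as an engineer would, in place of code of your own. Each camera call takes 0.05 s, during which the arm holds its last target. There are 200 camera calls.

## Working session

There is one attempt and no reset: what is moved stays moved. The work goes in short steps, Python scripts to look and compute and a tool call to move; the robot and the scene stay as the last step left them, time stands still between calls to the robot, and variables do not carry over. Pictures are saved under pics/ and viewed, about 12 in all and at most 16, crops included, and the job is handed in when it is done.

Besides the shell and the picture viewer there is one more tool, called after "Emit:" as name(argument=value, ...) on one line, values as JSON. arm_command: Moves the arm, as the interface text tells. Its arguments: {"type":"object","properties":{"targets":{"type":"array"}},"required":["targets"]}

```bash
mkdir -p pics; ls; cat > h.py <<'E'
import numpy as np, cv2
from workcell import r
def snap(n):
    s=r.snapshot(n); s['R']=np.array(s['R']); s['t']=np.array(s['t'])
    s['K']=np.array([[s['fx'],0,s['cx']],[0,s['fy'],s['cy']],[0,0,1.]]); s['D']=np.array(s['distortion'],float); return s
def save(s,f,box=None,k=1):
    im=s['image'][:,:,::-1]
    if box: im=im[box[1]:box[3],box[0]:box[2]]
    cv2.imwrite('pics/'+f,cv2.resize(im,None,fx=k,fy=k))
def ray(s,uv,z):
    p=cv2.undistortPoints(np.array(uv,float).reshape(-1,1,2),s['K'],s['D'])[:,0]
    d=np.c_[p,np.ones(len(p))]@s['R']; c=-s['R'].T@s['t']
    return c+d*((np.asarray(z)-c[2])/d[:,2])[:,None]
def cloud(s):
    v,u=np.mgrid[:400,:640]; p=cv2.undistortPoints(np.c_[u.ravel(),v.ravel()].astype(float).reshape(-1,1,2),s['K'],s['D'])[:,0]
    z=s['range_z'].ravel(); P=(np.c_[p*z[:,None],z]-s['t'])@s['R']; P[z==0]=np.nan
    return P.reshape(400,640,3)
E
python3 - <<'E'
from h import *
for n in ('top','scene'):
    s=snap(n); save(s,n+'0.png'); np.savez('/tmp/'+n,**s); print(n,-s['R'].T@s['t'])
print(r.observe())
E
```

```text
pics
top [0.42935011 0.01372512 1.12821422]
scene [ 1.20639456 -0.67964478  0.87151188]
{'time_s': 0.1, 'joint_pos': array([ 9.99900439e-01,  1.58977202e-01,  1.59809850e+00, -2.68250312e-05,
        1.38619957e+00, -2.10106619e-01]), 'joint_velocities': array([ 0.00030387, -0.00244365, -0.00353614,  0.00182345, -0.00018934,
        0.0005899 ]), 'joint_torque': array([ 4.12154523e-04, -3.86506319e+01, -3.22958601e+01,  7.03393389e-02,
        3.39569338e-02, -6.33960485e-05]), 'ee_pos': array([0.20277988, 0.53760879, 0.30182612]), 'tcp_rot': array([ 1.79415322e-01,  9.83773060e-01, -7.82990776e-04, -3.08055331e-04]), 'ft_force': array([ 0.47421783,  0.04711305, -0.41301388]), 'ft_torque': array([ 0.0234764 , -0.02831607,  0.0192354 ]), 'width': 0.0919031065415732}
```

View pics/top0.png

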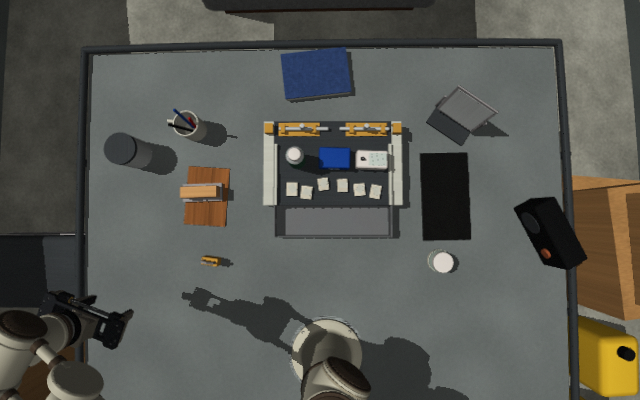

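View pics/scene0.png

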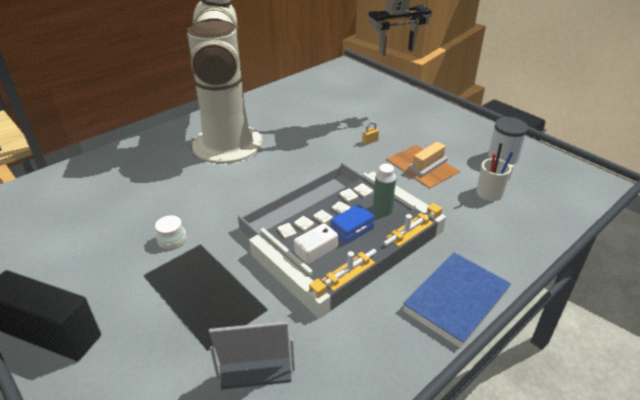

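The top view shows the can at (294,155), the soap case at (335,158), the lamp at (372,160) and six flakes near row 188. The mat is at (445,197) and the board with the scraper at (206,195). The padlock, jar, mug and mirror stand clear of the hatch.

```bash
cat > /tmp/m.py <<'E'
from h import *
s=dict(np.load('/tmp/top.npz')); save(s,'crop.png',(170,110,480,275),2.5)
P=cloud(s); hsv=cv2.cvtColor(s['image'],cv2.COLOR_RGB2HSV); H,S,V=cv2.split(hsv); Z=P[:,:,2]
def comps(m,z,name,amin=30,box=(170,110,480,275)):
    k=np.zeros_like(m); k[box[1]:box[3],box[0]:box[2]]=1; m=(m&k).astype(np.uint8)
    for c in cv2.findContours(m,cv2.RETR_EXTERNAL,cv2.CHAIN_APPROX_NONE)[0]:
        if cv2.contourArea(c)<amin: continue
        w=ray(s,c[:,0]+0.0,z)[:,:2]
        rc=cv2.minAreaRect((w*1000).astype(np.float32))
        mk=np.zeros_like(m); cv2.drawContours(mk,[c],-1,1,-1)
        print(name,'px',np.round(c[:,0].mean(0)),'rect mm',np.round(rc[0],1),np.round(rc[1],1),'ang',round(rc[2],1),'zmed %.3f'%np.nanmedian(Z[mk>0]))
hi=lambda a,b:(Z>a)&(Z<b)
comps((V<40)&(Z<.02),.004,'mat',1000,(410,140,480,250))
comps((S>90)&(H<20)&(Z<.03),.004,'board',300,(170,150,240,240))
comps(hi(.035,.08),.056,'scraper',50,(170,160,240,215))
comps((S>150)&(H>100)&(H<130)&hi(.075,.12),.093,'soap',50,(310,140,360,180))
comps((V>120)&(S<90)&hi(.08,.125),.094,'lamp',50,(352,145,394,175))
comps((V>100)&hi(.15,.2),.18,'cap',30,(280,140,310,175))
comps((V>130)&hi(.05,.075),.059,'flake',20,(280,174,390,204))
comps((H>8)&(H<30)&(S>120)&(V>90),.072,'keeper',15,(255,115,410,140))
comps((V>130)&(S<60)&hi(.03,.075),.06,'rim',100,(255,130,410,210))
comps(hi(.085,.125),.102,'knob',3,(290,118,380,136))
for b,n in (((415,240,470,280),'jar'),((190,250,225,270),'padl'),((160,105,210,140),'mug'),((420,80,500,150),'mirror')): comps(hi(.03,.3),.06,n,15,b)
E
python3 /tmp/m.py
```

```text
mat px [445. 196.] rect mm [ 472.7 -372.8] [267.2 148.3] ang 0.2 zmed 0.003
board px [209. 195.] rect mm [483.5 362.1] [129.8 179.6] ang 85.4 zmed 0.004
scraper px [199. 192.] rect mm [493.9 368.2] [ 35.  113.6] ang 1.3 zmed 0.055
soap px [334. 157.] rect mm [582.8 -30.5] [88.1 60.1] ang 89.1 zmed 0.092
lamp px [371. 159.] rect mm [ 577.  -135.4] [86.8 49.7] ang 86.7 zmed 0.093
cap px [293. 156.] rect mm [578.1  81.2] [36.5 42. ] ang 89.1 zmed 0.177
flake px [306. 192.] rect mm [487.6  52.9] [32.3 36.7] ang 84.1 zmed 0.059
flake px [375. 191.] rect mm [ 486.9 -148.8] [29.7 39. ] ang 77.4 zmed 0.058
flake px [359. 189.] rect mm [ 493.6 -101.5] [35.5 32.3] ang 5.1 zmed 0.059
flake px [291. 189.] rect mm [497.9  96. ] [31.2 38.6] ang 84.2 zmed 0.059
flake px [342. 185.] rect mm [506.6 -52.4] [29.2 35.1] ang 89.1 zmed 0.059
flake px [323. 184.] rect mm [511.3   3.4] [34.7 29.3] ang 8.5 zmed 0.059
keeper px [397. 128.] rect mm [ 671.4 -213.9] [26.2 26.6] ang 89.3 zmed 0.071
keeper px [366. 129.] rect mm [ 668.2 -123.3] [119.9  35.5] ang 89.2 zmed 0.052
keeper px [298. 129.] rect mm [671.2
[... 462 characters left out ...]
.1] ang 89.0 zmed 0.059
rim px [323. 184.] rect mm [511.    3.9] [34.7 30.5] ang 7.3 zmed 0.058
rim px [396. 167.] rect mm [ 550.1 -207.9] [203.8  40.9] ang 1.3 zmed 0.049
rim px [270. 170.] rect mm [557.5 157.5] [ 35.4 212.1] ang 89.7 zmed 0.050
knob px [366. 125.] rect mm [ 672.1 -120.2] [12.  14.3] ang 44.3 zmed 0.101
knob px [302. 126.] rect mm [674.1  60.3] [11.3 14.4] ang 89.3 zmed 0.101
jar px [442. 261.] rect mm [ 280.8 -337.8] [67.3 58.6] ang 69.9 zmed 0.053
padl px [209. 261.] rect mm [292.7 337.3] [51.8 24.9] ang 81.5 zmed 0.041
mug px [185. 123.] rect mm [698.8 407.2] [113.9  76.7] ang 56.3 zmed 0.067
mirror px [465. 108.] rect mm [ 729.8 -426.5] [163.6  99. ] ang 53.7 zmed 0.112
```

View pics/crop.png

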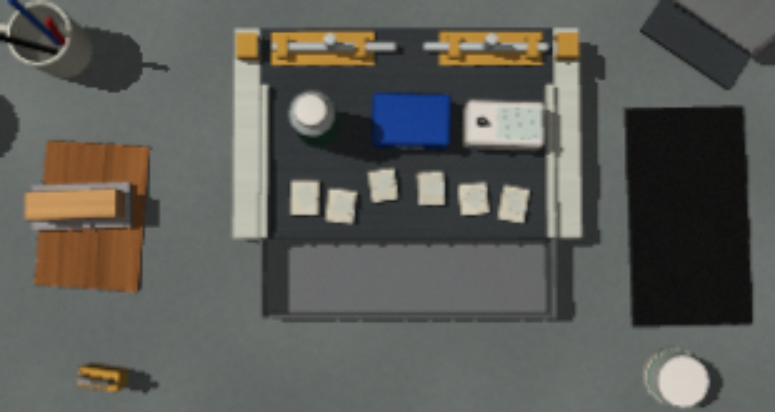

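The measurements agree. The hatch origin is near (0.548, -0.027) with yaw about -0.01. Next I turn the jaws along world x, so that tool x = world +y, tool y = world +x and tool z = down, and move over the lamp.

Emit:
arm_command(targets=[[0, 0, 0, 0, 0, 0.121, -1], [0, 0, 0, 0, 0, 0.121, -1], [0, 0, 0, 0, 0, 0.121, -1], [0, 0, 0, 0, 0, 0.121, -1], [0, 0, 0, 0, 0, 0.121, -1]])

```text
time_s: 0.52
ee_pos: [0.2028, 0.5377, 0.3021]
tcp_rot: [0.467, 0.884, -0.001, -0.0]
ft_force: [0.1, 0.3, -0.3]
width: 0.0921
```

Emit:
arm_command(targets=[[0, 0, 0, 0, 0, 0.121, -1], [0, 0, 0, 0, 0, 0.121, -1], [0, 0, 0, 0, 0, 0.121, -1], [0, 0, 0, 0, 0, 0.121, -1], [0, 0, 0, 0, 0, 0.121, -1], [0, 0, 0, 0, 0, 0, -1]])

```text
time_s: 1.02
ee_pos: [0.2029, 0.5377, 0.3022]
tcp_rot: [0.708, 0.706, -0.001, 0.0]
ft_force: [-0.2, 0.3, 0.1]
width: 0.0919
```

Emit:
arm_command(targets=[[-2.8, 1.56, 0, 0, 0, 0, -1], [-2.8, 1.56, 0, 0, 0, 0, -1], [-2.8, 1.56, 0, 0, 0, 0, -1], [-2.8, 1.56, 0, 0, 0, 0, -1], [-2.8, 1.56, 0, 0, 0, 0, -1], [-2.8, 1.56, 0, 0, 0, 0, -1], [-2.8, 1.56, 0, 0, 0, 0, -1], [-2.8, 1.56, 0, 0, 0, 0, -1]])

```text
time_s: 1.68
ee_pos: [0.3281, 0.3125, 0.3025]
tcp_rot: [0.706, 0.709, -0.0, -0.0]
ft_force: [1.0, 0.1, -0.6]
width: 0.0917
```

Emit:
arm_command(targets=[[-2.8, 1.56, 0, 0, 0, 0, -1], [-2.8, 1.56, 0, 0, 0, 0, -1], [-2.8, 1.56, 0, 0, 0, 0, -1], [-2.8, 1.56, 0, 0, 0, 0, -1], [-2.8, 1.56, 0, 0, 0, 0, -1], [-2.8, 1.56, 0, 0, 0, 0, -1], [-2.8, 1.56, 0, 0, 0, 0, -1], [-2.8, 1.56, 0, 0, 0, 0, -1]])

```text
time_s: 2.35
ee_pos: [0.453, 0.0884, 0.3026]
tcp_rot: [0.706, 0.708, 0.0, -0.0]
ft_force: [-1.0, -0.1, 0.8]
width: 0.0919
```

Emit:
arm_command(targets=[[-2.8, 1.56, 0, 0, 0, 0, -1], [-2.8, 1.56, 0, 0, 0, 0, -1], [-2.8, 1.56, 0, 0, 0, 0, -1], [-2.8, 1.56, 0, 0, 0, 0, -1], [-2.8, 1.56, 0, 0, 0, 0, -1], [-2.8, 1.56, 0, 0, 0, 0, -1], [-2.8, 1.56, 0, 0, 0, 0, -1], [-2.8, 1.56, 0, 0, 0, 0, -1]])

```text
time_s: 3.02
ee_pos: [0.5778, -0.1355, 0.3023]
tcp_rot: [0.706, 0.708, -0.0, -0.0]
ft_force: [0.5, -0.6, -0.5]
width: 0.092
```

Emit:
arm_command(targets=[[0, 0, 0, 0, 0, 0, -0.6], [0, 0, 0, 0, 0, 0, -0.6], [0, 0, 0, 0, 0, 0, -0.6]])

```text
time_s: 3.27
ee_pos: [0.577, -0.1335, 0.3022]
tcp_rot: [0.706, 0.708, -0.0, -0.001]
ft_force: [1.1, 0.0, 0.2]
width: 0.0746
```

```bash
cat >> h.py <<'E'
def tops(P,za,zb,box,name):
    m=(P[...,2]>za)&(P[...,2]<zb)&(P[...,0]>box[0])&(P[...,0]<box[1])&(P[...,1]>box[2])&(P[...,1]<box[3])
    n,lab=cv2.connectedComponents(m.astype(np.uint8))
    for i in range(1,n):
        q=P[lab==i]
        if len(q)>60:
            rc=cv2.minAreaRect((q[:,:2]*1000).astype(np.float32)); print(name,len(q),np.round(rc[0],1),np.round(rc[1],1),round(rc[2],1),'z %.3f'%np.median(q[:,2]))
E
python3 - <<'E'
from h import *
for n in('wrist','top'):
    s=snap(n); P=cloud(s); save(s,n+'1.png'); tops(P,.084,.098,(.45,.66,-.25,.15),n); tops(P,.165,.19,(.45,.66,-.25,.15),n+'cap')
E
```

```text
wrist 6378 [585.8 -30.8] [90.4 60.5] 87.3 z 0.093
wrist 4094 [ 579.2 -137.9] [88.8 52.1] 87.1 z 0.095
top 662 [583.7 -30.7] [89.  60.9] 88.6 z 0.092
top 103 [ 575. -130.] [20.2 56.3] 67.9 z 0.093
topcap 138 [581.   77.6] [32.8 31.8] 36.8 z 0.179
```

View pics/wrist1.png

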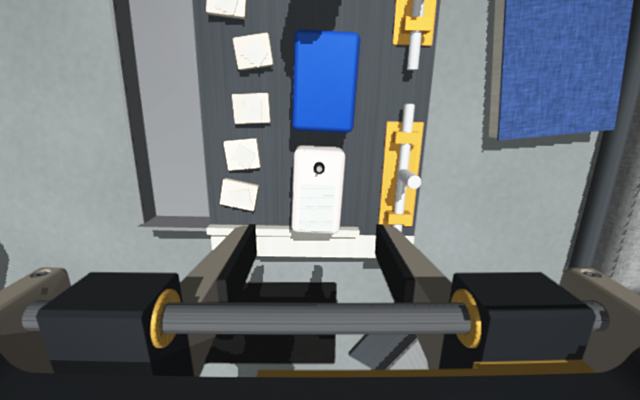

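The wrist view shows the lamp centred between the fingers, with the flakes clear of them. Now I lower, grip and lift.

Emit:
arm_command(targets=[[-0.2, 0.1, 3.06, 0, 0, 0, -0.6], [0, 0, 3.06, 0, 0, 0, -0.6], [0, 0, 3.06, 0, 0, 0, -0.6], [0, 0, 3.06, 0, 0, 0, -0.6], [0, 0, 2.0, 0, 0, 0, -0.6], [0, 0, 1.06, 0, 0, 0, -0.6], [0, 0, 0, 0, 0, 0, -0.6]])

```text
time_s: 3.95
ee_pos: [0.5767, -0.1345, 0.1472]
tcp_rot: [0.707, 0.708, -0.001, -0.002]
ft_force: [0.2, 0.8, -0.6]
width: 0.0734
```

Emit:
arm_command(targets=[[0, 0, 0, 0, 0, 0, 1], [0, 0, 0, 0, 0, 0, 1], [0, 0, 0, 0, 0, 0, 1], [0, 0, 0, 0, 0, 0, 1], [0, 0, 0, 0, 0, 0, 1], [0, 0, 0, 0, 0, 0, 1]])

```text
time_s: 4.45
ee_pos: [0.5794, -0.1364, 0.1518]
tcp_rot: [0.707, 0.707, 0.001, 0.001]
ft_force: [-1.8, 1.2, 6.3]
width: 0.0521
```

Emit:
arm_command(targets=[[0, 0, -1, 0, 0, 0, 1], [0, 0, -2, 0, 0, 0, 1], [0, 0, -3, 0, 0, 0, 1], [0, 0, -3, 0, 0, 0, 1], [0, 0, 0, 0, 0, 0, 1]])

```text
time_s: 4.87
ee_pos: [0.5812, -0.1373, 0.2474]
tcp_rot: [0.707, 0.707, 0.002, 0.006]
ft_force: [0.6, -0.4, -0.2]
width: 0.0521
```

Emit:
arm_command(targets=[[-2.98, -0.42, 0, 0, 0, 0, 1], [-2.98, -0.42, 0, 0, 0, 0, 1], [-2.98, -0.42, 0, 0, 0, 0, 1], [-2.98, -0.42, 0, 0, 0, 0, 1], [-2.98, -0.42, 0, 0, 0, 0, 1], [-2.98, -0.42, 0, 0, 0, 0, 1], [-2.98, -0.42, 0, 0, 0, 0, 1], [-2.98, -0.42, 0, 0, 0, 0, 1]])

```text
time_s: 5.53
ee_pos: [0.5441, -0.3756, 0.2391]
tcp_rot: [0.707, 0.707, 0.0, -0.001]
ft_force: [0.9, -0.5, -1.7]
width: 0.0524
```

Emit:
arm_command(targets=[[0, 0, 0, 0, 0, 0, 1], [0, 0, 3, 0, 0, 0, 1], [0, 0, 3, 0, 0, 0, 1], [0, 0, 3, 0, 0, 0, 1], [0, 0, 2.5, 0, 0, 0, 1], [0, 0, 1.4, 0, 0, 0, 1], [0, 0, 0.5, 0, 0, 0, 1], [0, 0, 0, 0, 0, 0, 1]])

```text
time_s: 6.2
ee_pos: [0.5446, -0.3739, 0.1057]
tcp_rot: [0.707, 0.707, -0.0, -0.001]
ft_force: [-0.9, 0.1, -1.2]
width: 0.0521
```

Emit:
arm_command(targets=[[0, 0, 0, 0, 0, 0, 1], [0, 0, 0, 0, 0, 0, 1]])

```text
time_s: 6.37
ee_pos: [0.5452, -0.3746, 0.1064]
tcp_rot: [0.707, 0.707, 0.0, 0.001]
ft_force: [-1.3, -0.4, -1.8]
width: 0.0522
```

Emit:
arm_command(targets=[[0, 0, 0.2, 0, 0, 0, 1], [0, 0, 0, 0, 0, 0, 0.2], [0, 0, 0, 0, 0, 0, -0.6], [0, 0, 0, 0, 0, 0, -0.6], [0, 0, 0, 0, 0, 0, -0.6], [0, 0, 0, 0, 0, 0, -0.6]])

```text
time_s: 6.87
ee_pos: [0.5447, -0.3744, 0.1035]
tcp_rot: [0.707, 0.707, 0.0, -0.0]
ft_force: [-0.9, -0.0, -0.1]
width: 0.0731
```

Emit:
arm_command(targets=[[0, 0, -1.5, 0, 0, 0, -0.7], [0, 0, -3, 0, 0, 0, -0.7], [0, 0, -3, 0, 0, 0, -0.7], [0, 0, -3.5, 0, 0, 0, -0.7], [0, 0, -3.5, 0, 0, 0, -0.7]])

```text
time_s: 7.28
ee_pos: [0.5445, -0.3742, 0.2511]
tcp_rot: [0.707, 0.707, -0.0, -0.0]
ft_force: [0.8, -0.5, 0.1]
width: 0.0784
```

Emit:
arm_command(targets=[[3.12, 0.36, 0, 0, 0, 0, -0.7], [3.12, 0.36, 0, 0, 0, 0, -0.7], [3.12, 0.36, 0, 0, 0, 0, -0.7], [3.12, 0.36, 0, 0, 0, 0, -0.7], [3.12, 0.36, 0, 0, 0, 0, -0.7], [3.12, 0.36, 0, 0, 0, 0, -0.7]])

```text
time_s: 7.78
ee_pos: [0.5664, -0.1858, 0.25]
tcp_rot: [0.707, 0.707, 0.0, 0.001]
ft_force: [1.0, -0.3, -0.3]
width: 0.0779
```

Emit:
arm_command(targets=[[3.12, 0.36, 0, 0, 0, 0, -0.7], [3.12, 0.36, 0, 0, 0, 0, -0.7], [3.12, 0.36, 0, 0, 0, 0, -0.7], [3.12, 0.36, 0, 0, 0, 0, -0.7], [3.12, 0.36, 0, 0, 0, 0, -0.7], [0, 0, 0, 0, 0, 0, -0.7]])

```text
time_s: 8.28
ee_pos: [0.5845, -0.0263, 0.2499]
tcp_rot: [0.705, 0.709, 0.001, -0.0]
ft_force: [-0.4, -0.6, -0.1]
width: 0.0783
```

```bash
python3 - <<'E'
from h import *
for n in('wrist','top'):
    s=snap(n); P=cloud(s); save(s,n+'2.png'); tops(P,.08,.098,(.45,.66,-.25,.15),n); tops(P,.165,.19,(.45,.66,-.25,.15),n+'cap');tops(P,.038,.062,(.35,.65,-.47,-.27),n+'lamp');tops(P,.045,.062,(.35,.65,.27,.5),n+'scr')
E
```

```text
wrist 6833 [585.7 -30.6] [89.3 60.1] 87.4 z 0.093
wristcap 4201 [583.8  77.2] [34.7 33.4] 22.0 z 0.180
wristcap 724 [544.  -24.3] [12.1 24.5] 34.0 z 0.179
wristcap 720 [626.3 -23.8] [24.1 11.8] 56.2 z 0.179
top 121 [585.1   5. ] [17.1 57.5] 89.2 z 0.091
topcap 133 [581.7  78.7] [30.9 33.1] 74.6 z 0.179
toplamp 517 [ 544.  -373.5] [89.4 51.1] 88.1 z 0.047
topscr 433 [494.5 371. ] [ 34.3 110. ] 1.3 z 0.056
```

Emit:
arm_command(targets=[[0, 0, 3, 0, 0, 0, -0.7], [0, 0, 3, 0, 0, 0, -0.7], [0, 0, 2.5, 0, 0, 0, -0.7], [0, 0, 1.6, 0, 0, 0, -0.7], [0, 0, 0, 0, 0, 0, -0.7]])

```text
time_s: 8.8
ee_pos: [0.5818, -0.0322, 0.1439]
tcp_rot: [0.708, 0.706, -0.002, -0.003]
ft_force: [0.1, 0.7, 0.1]
width: 0.0781
```

Emit:
arm_command(targets=[[0, 0, 0, 0, 0, 0, 1], [0, 0, 0, 0, 0, 0, 1], [0, 0, 0, 0, 0, 0, 1], [0, 0, 0, 0, 0, 0, 1], [0, 0, 0, 0, 0, 0, 1], [0, 0, 0, 0, 0, 0, 1]])

```text
time_s: 9.3
ee_pos: [0.5856, -0.032, 0.1498]
tcp_rot: [0.707, 0.707, 0.001, 0.002]
ft_force: [-1.1, -2.3, 6.9]
width: 0.0598
```

Emit:
arm_command(targets=[[0, 0, -1, 0, 0, 0, 1], [0, 0, -2, 0, 0, 0, 1], [0, 0, -3, 0, 0, 0, 1], [0, 0, -3, 0, 0, 0, 1], [0, 0, 0, 0, 0, 0, 1]])

```text
time_s: 9.72
ee_pos: [0.5873, -0.0316, 0.2452]
tcp_rot: [0.707, 0.707, 0.003, 0.005]
ft_force: [1.7, -0.5, -0.5]
width: 0.0604
```

Emit:
arm_command(targets=[[-2.85, -1.06, 0, 0, 0, 0, 1], [-2.85, -1.06, 0, 0, 0, 0, 1], [-2.85, -1.06, 0, 0, 0, 0, 1], [-2.85, -1.06, 0, 0, 0, 0, 1], [-2.85, -1.06, 0, 0, 0, 0, 1], [-2.85, -1.06, 0, 0, 0, 0, 1]])

```text
time_s: 10.22
ee_pos: [0.5199, -0.203, 0.2375]
tcp_rot: [0.707, 0.707, 0.0, -0.0]
ft_force: [0.8, -0.6, -2.1]
width: 0.0603
```

Emit:
arm_command(targets=[[-2.85, -1.06, 0, 0, 0, 0, 1], [-2.85, -1.06, 0, 0, 0, 0, 1], [-2.85, -1.06, 0, 0, 0, 0, 1], [-2.85, -1.06, 0, 0, 0, 0, 1], [-2.85, -1.06, 0, 0, 0, 0, 1], [-2.85, -1.06, 0, 0, 0, 0, 1], [0, 0, 0, 0, 0, 0, 1]])

```text
time_s: 10.8
ee_pos: [0.4551, -0.3775, 0.2377]
tcp_rot: [0.709, 0.706, -0.001, 0.001]
ft_force: [-0.4, -0.1, -1.6]
width: 0.0605
```

Emit:
arm_command(targets=[[0, 0, 3, 0, 0, 0, 1], [0, 0, 3, 0, 0, 0, 1], [0, 0, 3, 0, 0, 0, 1], [0, 0, 2.5, 0, 0, 0, 1], [0, 0, 1.4, 0, 0, 0, 1], [0, 0, 0.6, 0, 0, 0, 1], [0, 0, 0, 0, 0, 0, 1], [0, 0, 0, 0, 0, 0, 1]])

```text
time_s: 11.47
ee_pos: [0.4574, -0.3725, 0.1029]
tcp_rot: [0.707, 0.707, 0.0, -0.0]
ft_force: [0.1, 0.5, 0.8]
width: 0.0599
```

Emit:
arm_command(targets=[[0, 0, 0.1, 0, 0, 0, 1], [0, 0, 0, 0, 0, 0, 0], [0, 0, 0, 0, 0, 0, -0.5], [0, 0, 0, 0, 0, 0, -0.5], [0, 0, 0, 0, 0, 0, -0.5], [0, 0, 0, 0, 0, 0, -0.5]])

```text
time_s: 11.97
ee_pos: [0.4572, -0.3732, 0.1016]
tcp_rot: [0.707, 0.707, 0.0, 0.0]
ft_force: [0.4, 0.2, -0.1]
width: 0.0689
```

Emit:
arm_command(targets=[[0, 0, -1.5, 0, 0, 0, -0.5], [0, 0, -3, 0, 0, 0, -0.5], [0, 0, -3.5, 0, 0, 0, -0.5], [0, 0, -4, 0, 0, 0, -0.5], [0, 0, -4, 0, 0, 0, -0.5], [0, 0, -3.7, 0, 0, 0, -0.5], [0, 0, 0, 0, 0, 0, -0.5]])

```text
time_s: 12.55
ee_pos: [0.4594, -0.3758, 0.3083]
tcp_rot: [0.707, 0.707, -0.001, 0.008]
ft_force: [0.3, -0.8, 1.1]
width: 0.069
```

Emit:
arm_command(targets=[[3, 0.83, 0, 0, 0, 0, -0.6], [3, 0.83, 0, 0, 0, 0, -0.6], [3, 0.83, 0, 0, 0, 0, -0.6], [3, 0.83, 0, 0, 0, 0, -0.6], [3, 0.83, 0, 0, 0, 0, -0.6], [3, 0.83, 0, 0, 0, 0, -0.6], [3, 0.83, 0, 0, 0, 0, -0.6], [3, 0.83, 0, 0, 0, 0, -0.6]])

```text
time_s: 13.22
ee_pos: [0.5237, -0.1317, 0.2984]
tcp_rot: [0.707, 0.707, 0.0, 0.0]
ft_force: [-0.7, -0.6, -0.8]
width: 0.0738
```

Emit:
arm_command(targets=[[3, 0.83, 0, 0, 0, 0, -0.6], [3, 0.83, 0, 0, 0, 0, -0.6], [3, 0.83, 0, 0, 0, 0, -0.6], [3, 0.83, 0, 0, 0, 0, -0.6], [3, 0.83, 0, 0, 0, 0, -0.6], [3, 0.83, 0, 0, 0, 0, -0.6], [3, 0.83, 0, 0, 0, 0, -0.6], [0, 0, 0, 0, 0, 0, -0.6]])

```text
time_s: 13.88
ee_pos: [0.5821, 0.0814, 0.2982]
tcp_rot: [0.705, 0.709, 0.001, -0.001]
ft_force: [-0.6, 0.7, 0.1]
width: 0.0737
```

```bash
python3 - <<'E'
from h import *
for n in('wrist','top'):
    s=snap(n); P=cloud(s); save(s,n+'3.png'); tops(P,.165,.19,(.45,.66,-.25,.15),n+'cap');tops(P,.038,.062,(.3,.65,-.47,-.27),n+'mat');tops(P,.045,.062,(.35,.65,.27,.5),n+'scr')
print(r.observe()['ee_pos'])
E
```

```text
wristcap 1739 [583.5  78.8] [33.4 34. ] 51.4 z 0.180
topmat 531 [ 552.9 -347.2] [90.1 51.9] 89.0 z 0.047
topmat 610 [ 455.7 -367.7] [89.8 59.6] 89.1 z 0.046
topscr 433 [494.3 371.4] [ 34.3 110. ] 1.5 z 0.056
[0.58161306 0.07757484 0.2981408 ]
```

The lamp has been knocked about 26 mm but is still on the mat, standing upright. I go on with the can.

Emit:
arm_command(targets=[[0.1, 0.15, 3, 0, 0, 0, -0.6], [0, 0, 3, 0, 0, 0, -0.6], [0, 0, 2.4, 0, 0, 0, -0.6], [0, 0, 1.5, 0, 0, 0, -0.6], [0, 0, 0, 0, 0, 0, -0.6]])

```text
time_s: 14.4
ee_pos: [0.5806, 0.0765, 0.1952]
tcp_rot: [0.708, 0.707, -0.003, -0.003]
ft_force: [-0.3, -0.2, -0.5]
width: 0.0737
```

Emit:
arm_command(targets=[[0, 0, 0, 0, 0, 0, 0], [0, 0, 0, 0, 0, 0, 1], [0, 0, 0, 0, 0, 0, 1], [0, 0, 0, 0, 0, 0, 1], [0, 0, 0, 0, 0, 0, 1], [0, 0, 0, 0, 0, 0, 1]])

```text
time_s: 14.9
ee_pos: [0.5841, 0.0776, 0.2014]
tcp_rot: [0.707, 0.707, 0.001, 0.001]
ft_force: [-0.8, -1.3, 5.2]
width: 0.0495
```

Emit:
arm_command(targets=[[0, 0, -1, 0, 0, 0, 1], [0, 0, -2, 0, 0, 0, 1], [0, 0, -3, 0, 0, 0, 1], [0, 0, -3, 0, 0, 0, 1], [0, 0, 0, 0, 0, 0, 1]])

```text
time_s: 15.32
ee_pos: [0.5857, 0.0778, 0.2971]
tcp_rot: [0.707, 0.707, 0.004, 0.004]
ft_force: [1.7, 0.4, -1.2]
width: 0.0494
```

Emit:
arm_command(targets=[[-2.82, -1.28, 0, 0, 0, 0, 1], [-2.82, -1.28, 0, 0, 0, 0, 1], [-2.82, -1.28, 0, 0, 0, 0, 1], [-2.82, -1.28, 0, 0, 0, 0, 1], [-2.82, -1.28, 0, 0, 0, 0, 1], [-2.82, -1.28, 0, 0, 0, 0, 1], [-2.82, -1.28, 0, 0, 0, 0, 1], [-2.82, -1.28, 0, 0, 0, 0, 1]])

```text
time_s: 15.98
ee_pos: [0.4797, -0.1487, 0.2891]
tcp_rot: [0.707, 0.707, -0.0, -0.0]
ft_force: [0.4, -0.7, -1.7]
width: 0.0498
```

Emit:
arm_command(targets=[[-2.82, -1.28, 0, 0, 0, 0, 1], [-2.82, -1.28, 0, 0, 0, 0, 1], [-2.82, -1.28, 0, 0, 0, 0, 1], [-2.82, -1.28, 0, 0, 0, 0, 1], [-2.82, -1.28, 0, 0, 0, 0, 1], [-2.82, -1.28, 0, 0, 0, 0, 1], [-2.82, -1.28, 0, 0, 0, 0, 1], [-2.82, -1.28, 0, 0, 0, 0, 1]])

```text
time_s: 16.65
ee_pos: [0.3774, -0.3743, 0.2891]
tcp_rot: [0.707, 0.707, 0.0, -0.0]
ft_force: [0.5, -1.3, -1.3]
width: 0.0494
```

Emit:
arm_command(targets=[[0, 0, 0, 0, 0, 0, 1], [0, 0, 3, 0, 0, 0, 1], [0, 0, 3, 0, 0, 0, 1], [0, 0, 3, 0, 0, 0, 1], [0, 0, 2.5, 0, 0, 0, 1], [0, 0, 1.4, 0, 0, 0, 1], [0, 0, 0.5, 0, 0, 0, 1], [0, 0, 0, 0, 0, 0, 1]])

```text
time_s: 17.32
ee_pos: [0.3782, -0.3725, 0.1553]
tcp_rot: [0.707, 0.707, 0.0, -0.001]
ft_force: [-0.1, -0.3, -1.7]
width: 0.0499
```

Emit:
arm_command(targets=[[0, 0, 0, 0, 0, 0, 1], [0, 0, 0, 0, 0, 0, 1]])

```text
time_s: 17.48
ee_pos: [0.3786, -0.3731, 0.1557]
tcp_rot: [0.707, 0.707, 0.0, 0.0]
ft_force: [0.4, -1.0, -1.1]
width: 0.0491
```

Emit:
arm_command(targets=[[0, 0, 0.2, 0, 0, 0, 1], [0, 0, 0, 0, 0, 0, 0.2], [0, 0, 0, 0, 0, 0, -0.3], [0, 0, 0, 0, 0, 0, -0.5], [0, 0, 0, 0, 0, 0, -0.5], [0, 0, 0, 0, 0, 0, -0.5]])

```text
time_s: 17.98
ee_pos: [0.3784, -0.3733, 0.1536]
tcp_rot: [0.707, 0.707, 0.0, -0.0]
ft_force: [-0.4, -0.1, -0.3]
width: 0.0691
```

Emit:
arm_command(targets=[[0, 0, -1, 0, 0, 0, -0.5], [0, 0, -2, 0, 0, 0, -0.5], [0, 0, -3, 0, 0, 0, -0.5], [0, 0, -3, 0, 0, 0, -0.5], [0, 0, -3, 0, 0, 0, -0.5], [0, 0, -3, 0, 0, 0, -0.5], [0, 0, 0, 0, 0, 0, -0.5]])

```text
time_s: 18.57
ee_pos: [0.3799, -0.3756, 0.3117]
tcp_rot: [0.707, 0.707, -0.001, 0.006]
ft_force: [0.6, -0.6, 1.5]
width: 0.0689
```

Emit:
arm_command(targets=[[3.1, 0.48, 0, 0, 0, 0, -0.5], [3.1, 0.48, 0, 0, 0, 0, -0.5], [3.1, 0.48, 0, 0, 0, 0, -0.5], [3.1, 0.48, 0, 0, 0, 0, -0.5], [3.1, 0.48, 0, 0, 0, 0, -0.5], [3.1, 0.48, 0, 0, 0, 0, -0.5], [3.1, 0.48, 0, 0, 0, 0, -0.5], [3.1, 0.48, 0, 0, 0, 0, -0.5]])

```text
time_s: 19.23
ee_pos: [0.4166, -0.1239, 0.3037]
tcp_rot: [0.707, 0.707, 0.0, 0.0]
ft_force: [-0.1, -0.9, 0.9]
width: 0.0691
```

Emit:
arm_command(targets=[[3.1, 0.48, 0, 0, 0, 0, -0.5], [3.1, 0.48, 0, 0, 0, 0, -0.5], [3.1, 0.48, 0, 0, 0, 0, -0.5], [3.1, 0.48, 0, 0, 0, 0, -0.5], [3.1, 0.48, 0, 0, 0, 0, -0.5], [3.1, 0.48, 0, 0, 0, 0, -0.5], [3.1, 0.48, 0, 0, 0, 0, -0.5], [3.1, 0.48, 0, 0, 0, 0, -0.5]])

```text
time_s: 19.9
ee_pos: [0.455, 0.1242, 0.3038]
tcp_rot: [0.707, 0.707, 0.0, 0.0]
ft_force: [-0.5, 0.4, -0.1]
width: 0.0689
```

Emit:
arm_command(targets=[[3.1, 0.48, 0, 0, 0, 0, -0.5], [3.1, 0.48, 0, 0, 0, 0, -0.5], [3.1, 0.48, 0, 0, 0, 0, -0.5], [3.1, 0.48, 0, 0, 0, 0, -0.5], [3.1, 0.48, 0, 0, 0, 0, -0.5], [3.1, 0.48, 0, 0, 0, 0, -0.5], [3.1, 0.48, 0, 0, 0, 0, -0.5], [3.1, 0.48, 0, 0, 0, 0, -0.5]])

```text
time_s: 20.57
ee_pos: [0.4933, 0.3721, 0.3035]
tcp_rot: [0.707, 0.707, -0.0, -0.0]
ft_force: [0.4, -0.2, -0.4]
width: 0.0688
```

Emit:
arm_command(targets=[[0, 0, 0, 0, 0, 0, -0.3], [0, 0, 0, 0, 0, 0, -0.3]])

```text
time_s: 20.73
ee_pos: [0.4932, 0.3715, 0.3031]
tcp_rot: [0.706, 0.708, -0.001, -0.0]
ft_force: [0.0, -0.3, -0.4]
width: 0.0599
```

```bash
python3 - <<'E'
from h import *
for n in('wrist','top'):
    s=snap(n); P=cloud(s); save(s,n+'4.png'); tops(P,.12,.14,(.3,.65,-.47,-.27),n+'cap');tops(P,.038,.062,(.3,.65,-.47,-.27),n+'mat');tops(P,.045,.062,(.35,.65,.27,.5),n+'scr');tops(P,.054,.064,(.44,.56,-.19,.125),n+'flk')
print(r.observe()['ee_pos'])
E
```

```text
wristscr 2774 [496.8 371.4] [ 33.8 109.4] 1.0 z 0.056
wristflk 240 [500.3 105.4] [11.1 39.3] 89.2 z 0.059
topcap 115 [ 378.3 -370.1] [28.6 29.3] 39.2 z 0.132
topmat 527 [ 552.8 -347. ] [90.1 51.8] 88.9 z 0.047
topmat 607 [ 455.9 -367.9] [89.1 59.6] 88.5 z 0.045
topscr 430 [494.5 371.4] [ 34.1 110.2] 1.1 z 0.056
topflk 123 [510.8   2.6] [35.6 29.7] 7.1 z 0.059
topflk 129 [507.4 -54.2] [38.8 30.2] 4.4 z 0.059
topflk 142 [498.6  93.9] [29.8 38.5] 89.1 z 0.059
topflk 137 [ 493.8 -103.2] [35.7 31.9] 2.3 z 0.058
topflk 138 [ 486.5 -149.8] [29.6 39.6] 77.6 z 0.059
topflk 141 [486.4  51.6] [32.2 38.3] 88.8 z 0.059
[0.49345741 0.36991528 0.30352264]
```

View pics/top4.png

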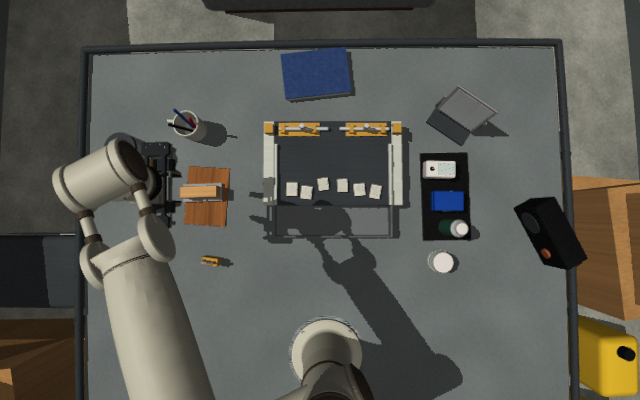

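All three things stand upright on the mat: lamp (440,169), soap case (449,201) and can (458,228). The scraper at (200,192) is unmoved, so I grasp it by its wooden grip.

Emit:
arm_command(targets=[[0, 0.15, 3.5, 0, 0, 0, -0.3], [0, 0, 3.5, 0, 0, 0, -0.3], [0, 0, 3.5, 0, 0, 0, -0.3], [0, 0, 3.5, 0, 0, 0, -0.3], [0, 0, 2.7, 0, 0, 0, -0.3], [0, 0, 1.6, 0, 0, 0, -0.3], [0, 0, 1.0, 0, 0, 0, -0.3], [0, 0, 0, 0, 0, 0, -0.3]])

```text
time_s: 21.5
ee_pos: [0.494, 0.3688, 0.1086]
tcp_rot: [0.708, 0.707, -0.002, -0.001]
ft_force: [-1.0, 0.9, -0.5]
width: 0.06
```

Emit:
arm_command(targets=[[0, 0, 0, 0, 0, 0, 0], [0, 0, 0, 0, 0, 0, 1], [0, 0, 0, 0, 0, 0, 1], [0, 0, 0, 0, 0, 0, 1], [0, 0, 0, 0, 0, 0, 1], [0, 0, 0, 0, 0, 0, 1], [0, 0, 0, 0, 0, 0, 1]])

```text
time_s: 22.08
ee_pos: [0.4961, 0.3709, 0.1123]
tcp_rot: [0.707, 0.707, 0.001, 0.001]
ft_force: [-1.3, -0.7, 7.5]
width: 0.0338
```

Emit:
arm_command(targets=[[0, 0, -1, 0, 0, 0, 1], [0, 0, -2, 0, 0, 0, 1], [0, 0, -3, 0, 0, 0, 1], [0, 0, -3, 0, 0, 0, 1], [0, 0, -3, 0, 0, 0, 1], [0, 0, 0, 0, 0, 0, 1]])

```text
time_s: 22.58
ee_pos: [0.4975, 0.372, 0.2378]
tcp_rot: [0.707, 0.707, 0.005, 0.002]
ft_force: [1.7, 1.1, -2.0]
width: 0.0338
```

Emit:
arm_command(targets=[[-2.95, 0.83, 0, 0, 0, 0, 1], [-2.95, 0.83, 0, 0, 0, 0, 1], [-2.95, 0.83, 0, 0, 0, 0, 1], [-2.95, 0.83, 0, 0, 0, 0, 1], [-2.95, 0.83, 0, 0, 0, 0, 1], [-2.95, 0.83, 0, 0, 0, 0, 1], [-2.95, 0.83, 0, 0, 0, 0, 1], [-2.95, 0.83, 0, 0, 0, 0, 1]])

```text
time_s: 23.25
ee_pos: [0.5605, 0.1332, 0.2286]
tcp_rot: [0.707, 0.707, -0.001, -0.001]
ft_force: [0.3, 0.3, -3.8]
width: 0.034
```

Emit:
arm_command(targets=[[-2.95, 0.83, 0, 0, 0, 0, 1], [-2.95, 0.83, 0, 0, 0, 0, 1], [0, 0, 0, 0, 0, 0, 1], [0, 0, 2.5, 0, 0, 0, 1], [0, 0, 2.2, 0, 0, 0, 1], [0, 0, 1.2, 0, 0, 0, 1], [0, 0, 0.6, 0, 0, 0, 1], [0, 0, 0, 0, 0, 0, 1]])

```text
time_s: 23.92
ee_pos: [0.5765, 0.076, 0.1633]
tcp_rot: [0.707, 0.707, -0.002, -0.002]
ft_force: [-0.2, -0.0, -3.4]
width: 0.034
```

Emit:
arm_command(targets=[[0, 0, 0, 0, 0, 0, 1], [0, 0, 0, 0, 0, 0, 1]])

```text
time_s: 24.08
ee_pos: [0.5789, 0.0757, 0.167]
tcp_rot: [0.707, 0.707, 0.001, 0.001]
ft_force: [0.7, 1.6, -4.5]
width: 0.0338
```

```bash
python3 - <<'E'
from h import *
for n in('top','scene'):
    s=snap(n); save(s,n+'5.png',(240,100,420,250) if n=='top' else (220,120,480,320),3)
o=r.observe();print(o['ee_pos'],o['ft_force'])
E
```

```text
[0.57894279 0.07566251 0.16715096] [ 0.61573062 -0.41697803 -4.05200025]
```

View pics/scene5.png

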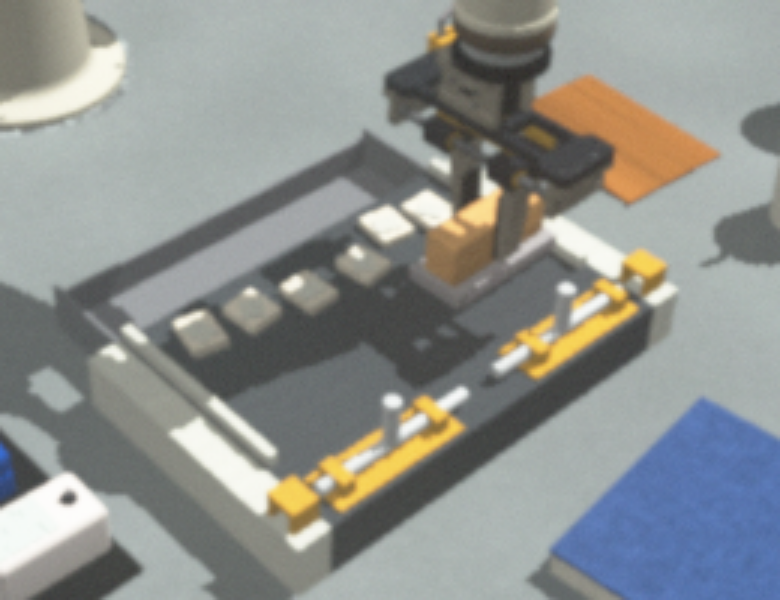

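The scraper is still about 9 mm above the cover, level and inside the rim. I lower it the rest of the way carefully.

Emit:
arm_command(targets=[[0, 0, 0.4, 0, 0, 0, 1], [0, 0, 0.3, 0, 0, 0, 1], [0, 0, 0, 0, 0, 0, 1], [0, 0, 0, 0, 0, 0, 1]])

```text
time_s: 24.52
ee_pos: [0.578, 0.0756, 0.1585]
tcp_rot: [0.707, 0.707, -0.0, -0.0]
ft_force: [-0.1, 0.3, -4.3]
width: 0.0339
```

Emit:
arm_command(targets=[[0, 0, 0.1, 0, 0, 0, 1], [0, 0, 0, 0, 0, 0, 1], [0, 0, 0, 0, 0, 0, 1]])

```text
time_s: 24.77
ee_pos: [0.5781, 0.0756, 0.1584]
tcp_rot: [0.707, 0.707, -0.0, -0.0]
ft_force: [-4.6, -0.3, 4.6]
width: 0.034
```

Emit:
arm_command(targets=[[0, 0, 0.1, 0, 0, 0, 1], [0, 0, 0, 0, 0, 0, 1], [0, 0, 0, 0, 0, 0, 1]])

```text
time_s: 25.02
ee_pos: [0.5782, 0.0756, 0.1584]
tcp_rot: [0.707, 0.707, -0.0, -0.0]
ft_force: [-7.6, 0.1, 10.0]
width: 0.034
```

Emit:
arm_command(targets=[[0, 0, -0.13, 0, 0, 0, 1], [0, -0.8, 0, 0, 0, 0, 1], [0, -0.8, 0, 0, 0, 0, 1], [0, -0.8, 0, 0, 0, 0, 1], [0, -0.8, 0, 0, 0, 0, 1], [0, -0.8, 0, 0, 0, 0, 1], [0, -0.8, 0, 0, 0, 0, 1], [0, -0.8, 0, 0, 0, 0, 1]])

```text
time_s: 25.68
ee_pos: [0.5216, 0.0755, 0.1583]
tcp_rot: [0.707, 0.707, 0.0, 0.0]
ft_force: [3.3, 0.0, 1.0]
width: 0.0339
```

Emit:
arm_command(targets=[[0, -0.8, 0, 0, 0, 0, 1], [0, -0.8, 0, 0, 0, 0, 1], [0, -0.8, 0, 0, 0, 0, 1], [0, -0.8, 0, 0, 0, 0, 1], [0, -0.8, 0, 0, 0, 0, 1], [0, -0.8, 0, 0, 0, 0, 1], [0, -0.8, 0, 0, 0, 0, 1], [0, -0.8, 0, 0, 0, 0, 1]])

```text
time_s: 26.35
ee_pos: [0.4577, 0.0755, 0.1583]
tcp_rot: [0.707, 0.707, 0.0, 0.0]
ft_force: [3.4, -1.2, 2.6]
width: 0.0338
```

Emit:
arm_command(targets=[[0, 0, 0, 0, 0, 0, 1], [0, 0, 0, 0, 0, 0, 1], [0, 1, 0, 0, 0, 0, 1]])

```text
time_s: 26.6
ee_pos: [0.4631, 0.0759, 0.1583]
tcp_rot: [0.707, 0.708, -0.005, -0.005]
ft_force: [-20.4, 0.0, 27.5]
width: 0.0336
```

```bash
cat > fl.py <<'E'
from h import *
import sys
for n in ('scene','top'):
    s=snap(n); P=cloud(s); S=cv2.cvtColor(s['image'],cv2.COLOR_RGB2HSV)[:,:,1]
    P[(S>70)|(s['image'].max(2)<90)]=np.nan
    tops(P,.054,.064,(.425,.56,-.19,.132),n+' cover'); tops(P,.006,.045,(.36,.445,-.195,.14),n+' tray')
    save(s,n+sys.argv[1]+'.png',(240,100,420,250) if n=='top' else (220,120,480,320),3)
o=r.observe();print(o['ee_pos'],o['ft_force'])
E
python3 fl.py 6
```

```text
scene cover 355 [468.9  46.3] [ 73.8 162.3] 11.1 z 0.060
scene cover 156 [509.  -53.3] [38.6 31.9] 4.8 z 0.059
scene cover 159 [ 495.8 -104.1] [38.3 34.5] 4.6 z 0.059
scene cover 174 [ 488.1 -150.1] [32.3 46.5] 75.8 z 0.060
scene tray 270 [387.9  67.6] [ 55.8 131. ] 0.1 z 0.017
top cover 123 [506.6 -54. ] [26.7 35.7] 88.9 z 0.058
top cover 133 [ 493.5 -102.7] [35.8 31.7] 5.1 z 0.059
top cover 77 [494.3  -6.6] [28.6 26.3] 70.9 z 0.059
top cover 136 [ 486.7 -149.2] [28.9 40. ] 78.2 z 0.059
top tray 62 [405.7  92.2] [24.4 18.3] 89.0 z 0.012
[0.46639628 0.07567501 0.15813074] [-3.77898175 -0.50292446 10.55925756]
```

View pics/scene6.png

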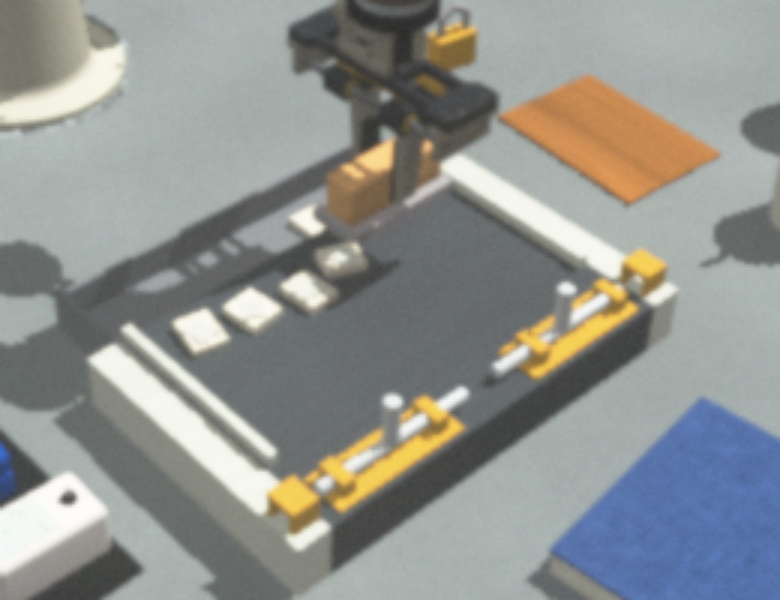

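One flake is visible in the tray at (308,220), the second is hidden behind the scraper, and four are still on the cover. Next is the middle lane.

Emit:
arm_command(targets=[[0, 0, -1.5, 0, 0, 0, 1], [0, 0, -1.5, 0, 0, 0, 1], [-2.06, 2.2, 0, 0, 0, 0, 1], [-2.06, 2.2, 0, 0, 0, 0, 1], [-2.06, 2.2, 0, 0, 0, 0, 1], [-2.06, 2.2, 0, 0, 0, 0, 1], [-2.06, 2.2, 0, 0, 0, 0, 1], [0, 0, 0, 0, 0, 0, 1]])

```text
time_s: 27.37
ee_pos: [0.5789, -0.0308, 0.1863]
tcp_rot: [0.708, 0.706, -0.001, -0.001]
ft_force: [-0.9, -0.5, -3.5]
width: 0.0338
```

Emit:
arm_command(targets=[[0, 0, 1.2, 0, 0, 0, 1], [0, 0, 1.0, 0, 0, 0, 1], [0, 0, 0.5, 0, 0, 0, 1], [0, 0, 0.2, 0, 0, 0, 1], [0, 0, 0, 0, 0, 0, 1], [0, 0, 0, 0, 0, 0, 1]])

```text
time_s: 27.87
ee_pos: [0.5764, -0.0262, 0.1581]
tcp_rot: [0.707, 0.708, -0.001, -0.002]
ft_force: [-1.5, 1.2, 0.1]
width: 0.0338
```

Emit:
arm_command(targets=[[0, -0.8, 0, 0, 0, 0, 1], [0, -0.8, 0, 0, 0, 0, 1], [0, -0.8, 0, 0, 0, 0, 1], [0, -0.8, 0, 0, 0, 0, 1], [0, -0.8, 0, 0, 0, 0, 1], [0, -0.8, 0, 0, 0, 0, 1], [0, -0.8, 0, 0, 0, 0, 1], [0, -0.8, 0, 0, 0, 0, 1]])

```text
time_s: 28.53
ee_pos: [0.5132, -0.0274, 0.159]
tcp_rot: [0.707, 0.707, 0.0, 0.0]
ft_force: [-0.1, -0.5, -3.7]
width: 0.0339
```

Emit:
arm_command(targets=[[0, -0.8, 0, 0, 0, 0, 1], [0, -0.8, 0, 0, 0, 0, 1], [0, -0.8, 0, 0, 0, 0, 1], [0, -0.8, 0, 0, 0, 0, 1], [0, -0.8, 0, 0, 0, 0, 1], [0, -0.8, 0, 0, 0, 0, 1], [0, -0.8, 0, 0, 0, 0, 1], [0, 0, 0, 0, 0, 0, 1]])

```text
time_s: 29.2
ee_pos: [0.4564, -0.0272, 0.1586]
tcp_rot: [0.707, 0.707, -0.0, -0.001]
ft_force: [-0.3, 0.0, -3.5]
width: 0.0339
```

Emit:
arm_command(targets=[[0, 0, 0, 0, 0, 0, 1], [0, 0, -1.5, 0, 0, 0, 1], [0, 0, -1.5, 0, 0, 0, 1], [-2, 2.4, 0, 0, 0, 0, 1], [-2, 2.4, 0, 0, 0, 0, 1], [-2, 2.4, 0, 0, 0, 0, 1], [-2, 2.4, 0, 0, 0, 0, 1], [-2, 2.4, 0, 0, 0, 0, 1]])

```text
time_s: 29.87
ee_pos: [0.5795, -0.1286, 0.1889]
tcp_rot: [0.707, 0.707, 0.0, 0.0]
ft_force: [0.9, -0.2, -3.1]
width: 0.0337
```

```bash
python3 fl.py 7
```

```text
scene cover 327 [ 482.4 -132.1] [47.8 90.1] 18.3 z 0.060
scene tray 62 [391.4 103.7] [24.  52.6] 72.1 z 0.013
scene tray 130 [397.5 -46. ] [44.3 47.9] 20.2 z 0.013
top tray 81 [410.3  -9.5] [27.3 30.3] 88.9 z 0.012
top tray 152 [396.6  97. ] [34.1 48.6] 89.1 z 0.012
top tray 135 [402.1  51.3] [33.8 36.5] 89.4 z 0.012
[ 0.58117389 -0.13073166  0.18907737] [-0.70881518  0.58447742 -2.87938198]
```

View pics/scene7.png

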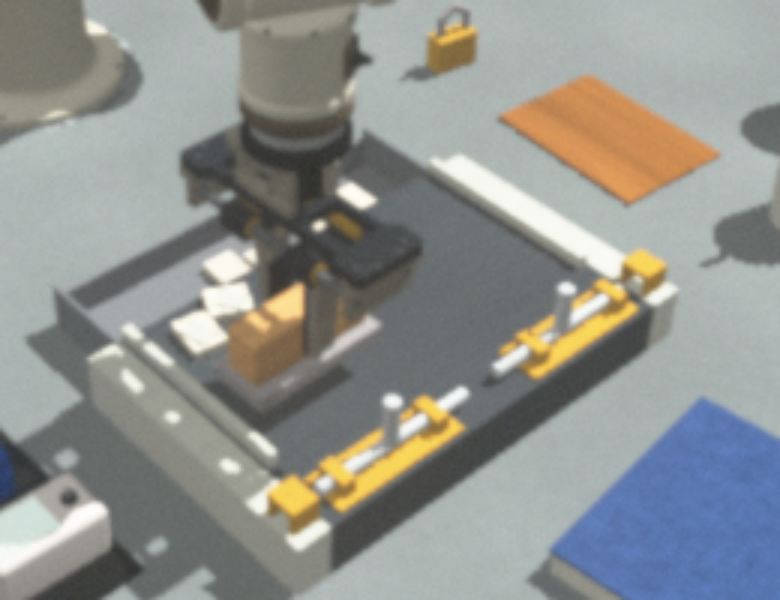

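Four flakes are in the tray and two remain on the right, at (198,330) and (228,300). Now the right lane, shifted 3 mm away from the rim.

Emit:
arm_command(targets=[[0.3, 0, 1.2, 0, 0, 0, 1], [0, 0, 1.0, 0, 0, 0, 1], [0, 0, 0.5, 0, 0, 0, 1], [0, 0, 0.25, 0, 0, 0, 1], [0, 0, 0, 0, 0, 0, 1], [0, 0, 0, 0, 0, 0, 1]])

```text
time_s: 30.47
ee_pos: [0.5778, -0.124, 0.1594]
tcp_rot: [0.707, 0.707, 0.0, 0.0]
ft_force: [0.4, -0.6, -3.7]
width: 0.0337
```

Emit:
arm_command(targets=[[0, -0.8, 0, 0, 0, 0, 1], [0, -0.8, 0, 0, 0, 0, 1], [0, -0.8, 0, 0, 0, 0, 1], [0, -0.8, 0, 0, 0, 0, 1], [0, -0.8, 0, 0, 0, 0, 1], [0, -0.8, 0, 0, 0, 0, 1], [0, -0.8, 0, 0, 0, 0, 1], [0, -0.8, 0, 0, 0, 0, 1]])

```text
time_s: 31.13
ee_pos: [0.5133, -0.1245, 0.1596]
tcp_rot: [0.707, 0.707, 0.0, 0.0]
ft_force: [-0.3, -0.1, -3.5]
width: 0.0336
```

Emit:
arm_command(targets=[[0, -0.8, 0, 0, 0, 0, 1], [0, -0.8, 0, 0, 0, 0, 1], [0, -0.8, 0, 0, 0, 0, 1], [0, -0.8, 0, 0, 0, 0, 1], [0, -0.8, 0, 0, 0, 0, 1], [0, -0.8, 0, 0, 0, 0, 1], [0, -0.8, 0, 0, 0, 0, 1], [0, 0, 0, 0, 0, 0, 1]])

```text
time_s: 31.8
ee_pos: [0.4566, -0.1242, 0.1591]
tcp_rot: [0.707, 0.707, -0.0, -0.001]
ft_force: [-0.7, 0.4, -3.5]
width: 0.0338
```

Emit:
arm_command(targets=[[0, 0, 0, 0, 0, 0, 1], [0, 0, -1.5, 0, 0, 0, 1], [0, 0, -3, 0, 0, 0, 1], [0, 0, -2.6, 0, 0, 0, 1], [0, 2.5, 0, 0, 0, 0, 1], [0, 2.5, 0, 0, 0, 0, 1], [0, 2.5, 0, 0, 0, 0, 1], [0, 2.5, 0, 0, 0, 0, 1]])

```text
time_s: 32.47
ee_pos: [0.5596, -0.1244, 0.2307]
tcp_rot: [0.707, 0.707, 0.0, 0.0]
ft_force: [-0.5, -0.1, -2.1]
width: 0.0339
```

```bash
python3 fl.py 8
```

```text
scene tray 127 [ 405.2 -135. ] [41.6 82.8] 25.1 z 0.032
top tray 96 [410.3 -12.5] [33.4 30.3] 89.1 z 0.012
top tray 145 [401.2  97. ] [34.  45.7] 89.3 z 0.012
top tray 139 [399.4  50.1] [35.  40.3] 80.9 z 0.012
[ 0.56097139 -0.12456894  0.23050285] [-1.27928436  0.40248742 -3.57379354]
```

View pics/top8.png

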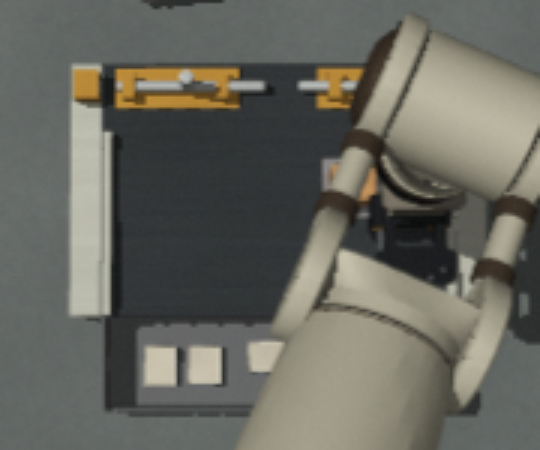

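The left three flakes lie in the tray, but the arm hides the right half. I carry the scraper over the board and look again before I put it down.

Emit:
arm_command(targets=[[3.06, -0.44, 0, 0, 0, 0, 1], [3.06, -0.44, 0, 0, 0, 0, 1], [3.06, -0.44, 0, 0, 0, 0, 1], [3.06, -0.44, 0, 0, 0, 0, 1], [3.06, -0.44, 0, 0, 0, 0, 1], [3.06, -0.44, 0, 0, 0, 0, 1], [3.06, -0.44, 0, 0, 0, 0, 1], [3.06, -0.44, 0, 0, 0, 0, 1]])

```text
time_s: 33.23
ee_pos: [0.5221, 0.1216, 0.2305]
tcp_rot: [0.707, 0.707, -0.0, -0.0]
ft_force: [-0.0, 0.4, -3.8]
width: 0.0336
```

Emit:
arm_command(targets=[[3.06, -0.44, 0, 0, 0, 0, 1], [3.06, -0.44, 0, 0, 0, 0, 1], [3.06, -0.44, 0, 0, 0, 0, 1], [3.06, -0.44, 0, 0, 0, 0, 1], [3.06, -0.44, 0, 0, 0, 0, 1], [3.06, -0.44, 0, 0, 0, 0, 1], [3.06, -0.44, 0, 0, 0, 0, 1], [3.06, -0.44, 0, 0, 0, 0, 1]])

```text
time_s: 33.9
ee_pos: [0.4869, 0.3664, 0.2304]
tcp_rot: [0.707, 0.707, -0.0, -0.0]
ft_force: [0.8, -0.8, -3.1]
width: 0.0336
```

```bash
python3 fl.py 9
```

```text
scene tray 230 [395.2  79.5] [95.5 53.8] 84.7 z 0.013
scene tray 194 [392.1 -29. ] [54.3 77.8] 1.5 z 0.013
scene tray 142 [ 401.9 -135.1] [49.7 78.8] 14.8 z 0.028
top tray 111 [410.2 -14.2] [36.7 30.2] 89.5 z 0.012
top tray 160 [ 408.4 -134.7] [64.4 36.4] 89.3 z 0.013
top tray 132 [400.5 -50.4] [30.2 42.4] 89.5 z 0.012
top tray 112 [399.7  93.9] [27.4 36.7] 89.9 z 0.012
top tray 120 [400.6  49.7] [30.5 33.4] 89.1 z 0.012
[0.4861128  0.36866041 0.23041799] [-0.95473765 -0.39510433 -3.61169506]
```

View pics/top9.png

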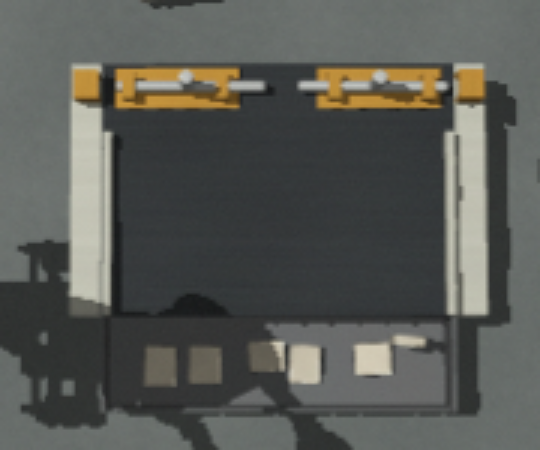

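All six flakes are off the cover, but the rightmost one, at (410,340), stands on edge against the cover's front face. I check its height and edges.

```bash
python3 - <<'E'
from h import *
for n in ('top','scene'):
    s=snap(n); P=cloud(s); S=cv2.cvtColor(s['image'],cv2.COLOR_RGB2HSV)[:,:,1]
    m=(P[...,0]>.36)&(P[...,0]<.452)&(P[...,1]>-.195)&(P[...,1]<-.143)&(P[...,2]>.007)&(P[...,2]<.06)&(s['image'].max(2)>120)
    q=P[m]; print(n,len(q),np.round(np.percentile(q,[2,25,50,75,98],axis=0)*1000))
    if n=='scene': save(s,'sc10.png',(225,170,345,260),6)
E
```

```text
top 32 [[ 419. -194.   27.]
 [ 421. -164.   42.]
 [ 423. -156.   43.]
 [ 426. -149.   45.]
 [ 450. -143.   60.]]
scene 106 [[ 372. -195.    8.]
 [ 421. -167.   33.]
 [ 426. -158.   41.]
 [ 428. -151.   45.]
 [ 450. -143.   51.]]
```

View pics/sc10.png

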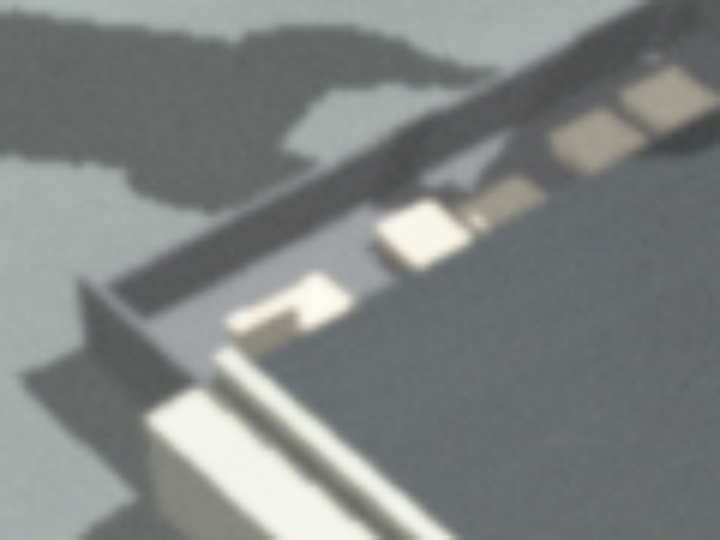

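The flake stands on edge in the tray, with its top at 45 mm and so its centre near 24 mm. That is inside the limits. I set the scraper down on the board.

Emit:
arm_command(targets=[[-0.3, -0.2, 3, 0, 0, 0, 1], [0, 0, 3, 0, 0, 0, 1], [0, 0, 2.5, 0, 0, 0, 1], [0, 0, 1.7, 0, 0, 0, 1], [0, 0, 1, 0, 0, 0, 1], [0, 0, 0.4, 0, 0, 0, 1], [0, 0, 0, 0, 0, 0, 1], [0, 0, 0, 0, 0, 0, 1]])

```text
time_s: 34.77
ee_pos: [0.4866, 0.3621, 0.1158]
tcp_rot: [0.707, 0.707, 0.001, 0.0]
ft_force: [-0.1, -0.0, -3.9]
width: 0.0338
```

Emit:
arm_command(targets=[[0, 0, 0.15, 0, 0, 0, 1], [0, 0, 0, 0, 0, 0, 1], [0, 0, 0, 0, 0, 0, 1]])

```text
time_s: 35.02
ee_pos: [0.4862, 0.3624, 0.114]
tcp_rot: [0.707, 0.707, 0.001, 0.0]
ft_force: [1.1, -0.2, -3.5]
width: 0.0337
```

Emit:
arm_command(targets=[[0, 0, 0.15, 0, 0, 0, 1], [0, 0, 0, 0, 0, 0, 1], [0, 0, 0, 0, 0, 0, 0.2], [0, 0, 0, 0, 0, 0, -0.3], [0, 0, 0, 0, 0, 0, -0.3], [0, 0, 0, 0, 0, 0, -0.3], [0, 0, 0, 0, 0, 0, -0.3]])

```text
time_s: 35.6
ee_pos: [0.4858, 0.3622, 0.1117]
tcp_rot: [0.707, 0.707, 0.0, 0.0]
ft_force: [0.5, -0.0, 0.4]
width: 0.0595
```

Emit:
arm_command(targets=[[0, 0, -1, 0, 0, 0, -0.3], [0, 0, -2, 0, 0, 0, -0.3], [0, 0, -3, 0, 0, 0, -0.3], [0, 0, -3, 0, 0, 0, -0.3], [0, 0, -3, 0, 0, 0, -0.3], [0, 0, -3, 0, 0, 0, -0.3], [0, 0, -2, 0, 0, 0, -0.3], [0, 0, 0, 0, 0, 0, -0.3]])

```text
time_s: 36.27
ee_pos: [0.4878, 0.3632, 0.2885]
tcp_rot: [0.707, 0.707, 0.005, 0.002]
ft_force: [0.4, -0.1, 0.6]
width: 0.0599
```

```bash
python3 - <<'E'
from h import *
for n in('wrist','top'):
    s=snap(n); P=cloud(s); save(s,n+'11.png'); tops(P,.04,.062,(.35,.65,.27,.5),n+'scr'); tops(P,.038,.062,(.3,.65,-.47,-.27),n+'mat')
    if n=='top':
        tops(P,.092,.112,(.63,.7,-.2,.13),'knob'); tops(P,.066,.08,(.63,.7,-.25,.2),'keep')
print(r.observe()['ee_pos'])
E
```

```text
wristscr 2980 [486.5 362.8] [ 33.7 109.2] 0.6 z 0.056
topscr 449 [484.4 363.9] [ 33.9 111.5] 0.9 z 0.056
topmat 529 [ 552.7 -347.2] [91.1 52. ] 88.6 z 0.047
topmat 610 [ 455.9 -368. ] [89.5 59.6] 88.6 z 0.045
keep 77 [677.3 159.6] [21.3 27.2] 88.7 z 0.071
keep 82 [ 672.  -213.2] [23.6 27.6] 88.0 z 0.071
[0.48594318 0.36225438 0.28248393]
```

The scraper stands on its board, let go. The keepers put the knobs at about (0.676, 0.058) and (0.673, -0.112). I approach the left knob from its inner side with the fingers shut.

Emit:
arm_command(targets=[[-2.6, 1.45, 0, 0, 0, 0, 0.5], [-2.6, 1.45, 0, 0, 0, 0, 1], [-2.6, 1.45, 0, 0, 0, 0, 1], [-2.6, 1.45, 0, 0, 0, 0, 1], [-2.6, 1.45, 0, 0, 0, 0, 1], [-2.6, 1.45, 0, 0, 0, 0, 1], [-2.6, 1.45, 0, 0, 0, 0, 1], [-2.6, 1.45, 0, 0, 0, 0, 1]])

```text
time_s: 37.03
ee_pos: [0.6012, 0.1527, 0.2789]
tcp_rot: [0.707, 0.707, -0.002, -0.001]
ft_force: [0.1, 0.0, 0.6]
width: 0.0081
```

Emit:
arm_command(targets=[[-2.6, 1.45, 0, 0, 0, 0, 1], [-2.6, 1.45, 0, 0, 0, 0, 1], [-2.6, 1.45, 0, 0, 0, 0, 1], [-2.6, 1.45, 0, 0, 0, 0, 1], [-2.6, 1.45, 0, 0, 0, 0, 1], [0, 0, 0, 0, 0, 0, 1], [0, 0, 0, 0, 0, 0, 1]])

```text
time_s: 37.62
ee_pos: [0.6737, 0.0229, 0.2787]
tcp_rot: [0.708, 0.706, -0.001, -0.002]
ft_force: [0.7, 0.0, -0.1]
width: 0.0004
```

```bash
python3 - <<'E'
from h import *
for n in('wrist','top','scene'):
    s=snap(n); P=cloud(s); save(s,n+'12.png')
    m=(P[...,2]>.09)&(P[...,2]<.108)&(P[...,0]>.65)&(P[...,0]<.70)
    for a,b in((-.17,-.08),(.03,.11)):
        q=P[m&(P[...,1]>a)&(P[...,1]<b)]
        if len(q)>5: print(n,len(q),np.round(np.median(q,0)*1000,1),np.round(np.ptp(q,0)*1000))
print(r.observe()['ee_pos'],r.observe()['width'])
E
```

```text
wrist 15 [ 674.6 -128.5  102.5] [9. 2. 1.]
wrist 205 [677.4  60.9 102.2] [13. 13. 14.]
top 23 [ 673.3 -121.    99.6] [13. 12. 14.]
top 16 [674.2  63.1 101. ] [14.  6. 13.]
scene 46 [ 675.9 -126.2  100.5] [12. 16. 14.]
scene 42 [678.6  57.9 100.5] [16. 17. 14.]
[0.67337295 0.02527559 0.28022109] 0.0003121244796433851
```

Emit:
arm_command(targets=[[0, 0.2, 3.5, 0, 0, 0, 1], [0, 0, 3.5, 0, 0, 0, 1], [0, 0, 2.8, 0, 0, 0, 1], [0, 0, 1.9, 0, 0, 0, 1], [0, 0, 0, 0, 0, 0, 1], [0, 0, 0, 0, 0, 0, 1]])

```text
time_s: 38.27
ee_pos: [0.6751, 0.0254, 0.1635]
tcp_rot: [0.707, 0.708, -0.001, -0.001]
ft_force: [1.0, 0.1, -0.1]
width: 0.0007
```

Emit:
arm_command(targets=[[0.7, 0, 0, 0, 0, 0, 1], [0.7, 0, 0, 0, 0, 0, 1], [0.7, 0, 0, 0, 0, 0, 1], [0.7, 0, 0, 0, 0, 0, 1], [0.7, 0, 0, 0, 0, 0, 1], [0.7, 0, 0, 0, 0, 0, 1], [0.7, 0, 0, 0, 0, 0, 1], [0, 0, 0, 0, 0, 0, 1]])

```text
time_s: 38.93
ee_pos: [0.6762, 0.0748, 0.1647]
tcp_rot: [0.707, 0.707, 0.0, -0.0]
ft_force: [0.6, -0.7, -0.7]
width: 0.0004
```

Emit:
arm_command(targets=[[0.3, 0, 0, 0, 0, 0, 1], [0.3, 0, 0, 0, 0, 0, 1], [0, 0, 0, 0, 0, 0, 1], [0, 0, 0, 0, 0, 0, 1]])

```text
time_s: 39.27
ee_pos: [0.6758, 0.0795, 0.164]
tcp_rot: [0.707, 0.707, -0.0, -0.001]
ft_force: [-0.5, -0.6, 0.2]
width: 0.0009
```

Emit:
arm_command(targets=[[0.2, 0, 0, 0, 0, 0, 1], [0, 0, 0, 0, 0, 0, 1], [0, 0, 0, 0, 0, 0, 1]])

```text
time_s: 39.52
ee_pos: [0.6758, 0.0802, 0.164]
tcp_rot: [0.707, 0.707, -0.001, 0.0]
ft_force: [-0.8, -4.9, 0.5]
width: 0.0004
```

Emit:
arm_command(targets=[[0.2, 0, 0, 0, 0, 0, 1], [0, 0, 0, 0, 0, 0, 1], [0, 0, 0, 0, 0, 0, 1]])

```text
time_s: 39.77
ee_pos: [0.6759, 0.0806, 0.1641]
tcp_rot: [0.707, 0.707, -0.002, 0.001]
ft_force: [-0.5, -9.6, 1.1]
width: 0.0005
```

Emit:
arm_command(targets=[[0.2, 0, 0, 0, 0, 0, 1], [0, 0, 0, 0, 0, 0, 1], [0, 0, 0, 0, 0, 0, 1]])

```text
time_s: 40.02
ee_pos: [0.6759, 0.0809, 0.1641]
tcp_rot: [0.707, 0.707, -0.003, 0.002]
ft_force: [-0.8, -14.9, 0.9]
width: 0.0004
```

The left bolt is at its stop, with no further motion at 15 N. Now the right one.

Emit:
arm_command(targets=[[-1.5, 0, 0, 0, 0, 0, 1], [0, 0, -3, 0, 0, 0, 1], [-3.1, -0.05, 0, 0, 0, 0, 1], [-3.1, -0.05, 0, 0, 0, 0, 1], [-3.1, -0.05, 0, 0, 0, 0, 1], [-3.1, -0.05, 0, 0, 0, 0, 1], [-3.1, 0, 0, 0, 0, 0, 1], [0, 0, 0, 0, 0, 0, 1]])

```text
time_s: 40.68
ee_pos: [0.6737, -0.0902, 0.1941]
tcp_rot: [0.709, 0.705, -0.0, 0.0]
ft_force: [-0.1, -0.0, -0.1]
width: 0.0006
```

Emit:
arm_command(targets=[[0, 0, 2, 0, 0, 0, 1], [0, 0, 1, 0, 0, 0, 1], [0, 0, 0, 0, 0, 0, 1]])

```text
time_s: 40.93
ee_pos: [0.6721, -0.0837, 0.1606]
tcp_rot: [0.707, 0.707, -0.001, -0.003]
ft_force: [0.6, -0.5, -0.5]
width: 0.0003
```

Emit:
arm_command(targets=[[-0.7, 0, 0, 0, 0, 0, 1], [-0.7, 0, 0, 0, 0, 0, 1], [-0.7, 0, 0, 0, 0, 0, 1], [-0.7, 0, 0, 0, 0, 0, 1], [-0.7, 0, 0, 0, 0, 0, 1], [-0.7, 0, 0, 0, 0, 0, 1], [-0.6, 0, 0, 0, 0, 0, 1], [0, 0, 0, 0, 0, 0, 1]])

```text
time_s: 41.6
ee_pos: [0.6744, -0.1345, 0.165]
tcp_rot: [0.708, 0.707, -0.0, 0.001]
ft_force: [0.7, 0.1, -0.4]
width: 0.0004
```

Emit:
arm_command(targets=[[-0.2, 0, 0, 0, 0, 0, 1], [0, 0, 0, 0, 0, 0, 1], [0, 0, 0, 0, 0, 0, 1]])

```text
time_s: 41.85
ee_pos: [0.6741, -0.1352, 0.1642]
tcp_rot: [0.707, 0.707, -0.0, 0.0]
ft_force: [0.1, 1.1, -0.2]
width: 0.0005
```

Emit:
arm_command(targets=[[-0.2, 0, 0, 0, 0, 0, 1], [0, 0, 0, 0, 0, 0, 1], [0, 0, 0, 0, 0, 0, 1]])

```text
time_s: 42.1
ee_pos: [0.674, -0.1362, 0.1642]
tcp_rot: [0.707, 0.707, 0.0, -0.001]
ft_force: [-1.3, 3.3, 0.6]
width: 0.0005
```

Emit:
arm_command(targets=[[-0.2, 0, 0, 0, 0, 0, 1], [0, 0, 0, 0, 0, 0, 1], [0, 0, 0, 0, 0, 0, 1]])

```text
time_s: 42.35
ee_pos: [0.6741, -0.1366, 0.1642]
tcp_rot: [0.707, 0.707, 0.001, -0.002]
ft_force: [-0.1, 9.1, 2.1]
width: 0.0002
```

Emit:
arm_command(targets=[[-0.2, 0, 0, 0, 0, 0, 1], [0, 0, 0, 0, 0, 0, 1], [0, 0, 0, 0, 0, 0, 1]])

```text
time_s: 42.6
ee_pos: [0.6741, -0.137, 0.1642]
tcp_rot: [0.707, 0.707, 0.002, -0.003]
ft_force: [-0.8, 14.2, 2.4]
width: 0.0006
```

Emit:
arm_command(targets=[[1.5, 0, 0, 0, 0, 0, 1], [0, 0, -3, 0, 0, 0, 1], [0, 0, -4, 0, 0, 0, 1], [0, 0, -4, 0, 0, 0, 1], [0, 0, -4, 0, 0, 0, 1], [3, -1.5, 0, 0, 0, 0, 1], [3, -1.5, 0, 0, 0, 0, 1], [3, -1.5, 0, 0, 0, 0, 1]])

```text
time_s: 43.27
ee_pos: [0.6289, -0.0357, 0.3157]
tcp_rot: [0.708, 0.707, 0.0, 0.002]
ft_force: [-0.1, 0.1, -0.5]
width: 0.0007
```

Emit:
arm_command(targets=[[3.2, -1.5, 0, 0, 0, 0, 1], [3.2, -1.5, 0, 0, 0, 0, 1], [3.2, -1.5, 0, 0, 0, 0, 1], [3.2, -1.5, 0, 0, 0, 0, 1], [3.2, -1.5, 0, 0, 0, 0, 1], [3.2, -1.5, 0, 0, 0, 0, 1], [3.2, -1.5, 0, 0, 0, 0, 1], [3.2, -1.5, 0, 0, 0, 0, 1]])

```text
time_s: 43.93
ee_pos: [0.5084, 0.2212, 0.3146]
tcp_rot: [0.707, 0.707, -0.0, 0.001]
ft_force: [-0.0, 0.5, 0.4]
width: 0.0003
```

Emit:
arm_command(targets=[[3.2, -1.5, 0, 0, 0, 0, 1], [3.2, -1.5, 0, 0, 0, 0, 1], [0, 0, 0, 0, 0, 0, 1], [0, 0, 0, 0, 0, 0, 1], [0, 0, 0, 0, 0, 0, 1]])

```text
time_s: 44.35
ee_pos: [0.4795, 0.2836, 0.3145]
tcp_rot: [0.707, 0.707, -0.0, 0.001]
ft_force: [0.9, -0.6, -0.5]
width: 0.0004
```

```bash
python3 fl.py 13; python3 - <<'E'
from h import *
for n in('top','scene'):
    s=snap(n); P=cloud(s); save(s,n+'14.png')
    tops(P,.04,.062,(.35,.65,.27,.5),n+'scr'); tops(P,.038,.062,(.3,.65,-.47,-.27),n+'mat'); tops(P,.12,.14,(.3,.65,-.47,-.27),n+'cap')
    m=(P[...,2]>.09)&(P[...,2]<.108)&(P[...,0]>.65)&(P[...,0]<.70)
    for a,b in((-.2,-.08),(.03,.15)):
        q=P[m&(P[...,1]>a)&(P[...,1]<b)]
        if len(q)>5: print(n,'knob',len(q),np.round(np.median(q,0)*1000,1))
E
```

```text
scene tray 252 [392.8  81.7] [ 56.9 115.5] 14.8 z 0.013
scene tray 196 [393.3 -17.8] [ 51.6 102.9] 7.8 z 0.013
scene tray 141 [ 403.3 -135.8] [45.9 78.9] 21.3 z 0.031
top tray 94 [408.7 -12.6] [27.4 27.4] 89.2 z 0.012
top tray 109 [ 404.1 -121.3] [33.4 27.3] 89.2 z 0.012
top tray 131 [399.3  98.9] [38.9 35.5] 5.2 z 0.012
top tray 118 [400.6  49.7] [30.4 33.3] 89.1 z 0.012
top tray 96 [399.1 -51.6] [27.3 33.3] 89.3 z 0.012
[0.47989054 0.28299447 0.31448596] [-0.47572963 -0.78182896 -0.31557968]
topscr 81 [484.6 319.3] [23.4 32.7] 89.2 z 0.055
topmat 529 [ 552.8 -346.8] [91.8 51.7] 89.0 z 0.047
topmat 613 [ 455.8 -368.5] [90.8 59.6] 88.9 z 0.045
topcap 116 [ 378.7 -370.4] [28.4 28.9] 55.2 z 0.132
top knob 23 [ 671.  -149.8   99.8]
top knob 22 [674.9  97.  101.2]
scenescr 369 [488.  362.3] [ 36.7 116. ] 0.0 z 0.056
scenemat 177 [ 393.4 -377.7] [48.8 23.1] 67.9 z 0.051
scenemat 930 [ 459.2 -370.4] [90.2 62. ] 87.6 z 0.047
scenemat 928 [ 554.5 -349.9] [89.1 55.3] 87.5 z 0.048
scenecap 202 [ 381.3 -373. ] [33.9 33.5] 49.4 z 0.133
scene knob 52 [ 675.5 -155.4  100.1]
scene knob 36 [679.3  94.3  99.5]
```

View pics/scene14.png

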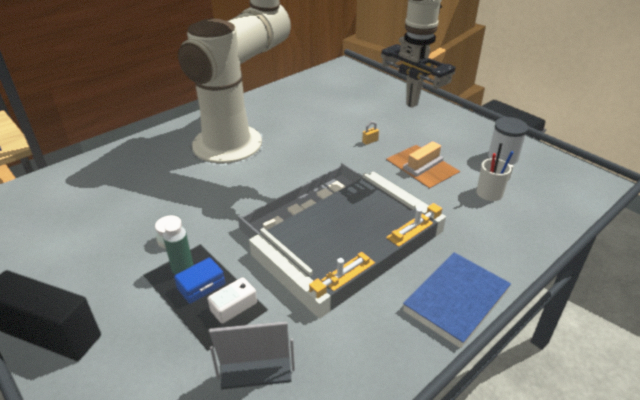

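View pics/top13.png

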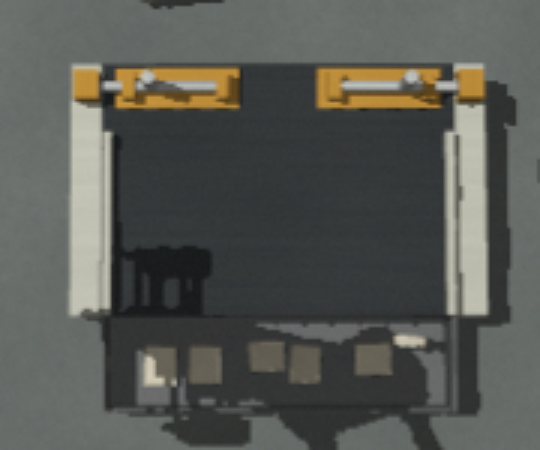

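Both bolts sit in their keepers: the knobs are about 250 mm apart, as they should be at the stops. The cover is clear, all six flakes are in the tray, and the scraper and the three things are in place. I hand in.

```bash
python3 -c "
from workcell import r
print(r.sign_off(), r.observe()['time_s'])"
```

```text
the job is handed in; nothing more can be done
the job is handed in; nothing more can be done
```

The job is done and handed in at about 44.5 s of the 210 s allowed; no verdict was reported.

**What I did:** I moved the lamp, soap case and spray can upright onto the mat. Three passes with the scraper pushed all six flakes into the tray, and I set the scraper back on its board. I then pushed both bolts to their stops.

**Last checks:**
- **Mat:** the lamp, soap case and can all stand upright on it. The lamp was knocked about 26 mm while the arm was away from it, but stayed on the mat, so I left it.
- **Flakes:** the cover is clear and all six are in the tray. Five lie flat; the rightmost stands on edge. Its top is at about 45 mm, so its centre is near 24 mm, inside the 42 mm limit. I left it that way.
- **Scraper:** it stands within about 5 mm of the board's centre, let go.
- **Bolts:** each stopped moving at about 15 N. The knobs are 247 mm (top view) and 250 mm (scene view) apart; fully home is 250 mm.
- **Other things:** the mug, mirror, jar and padlock look undisturbed in the last pictures; I did not re-measure them.
- **Where readings disagreed:** early on, the right knob read 8 to 16 mm further out than expected for a withdrawn bolt, depending on the camera. The bolt may have started partly closed; it made no difference to the push.

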